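Put mixed-up rolls back with their own kind on the cooling boards

ROBOT

A 7-joint arm with a two-finger parallel gripper is mounted at the origin on the work surface. World frame = base frame: x ahead of the robot, y to its left, z up, the work surface at z = 0. Lengths are in m, angles in rad, forces in N, time in s.
With the tool pointing down it reaches from about 0.425 to 0.875 m from the base axis. Payload 4.7 kg.
Tool frame: the origin (TCP) lies on the centre line of the jaws, within the pads' length; the fingertips stand ahead of it and the grasp point (between the pads) lies 8 mm behind it (ctrl.finger_overhang is the x of the fingertips in the tool frame, in m); x points along the fingers, z is the direction in which the jaws open and shut, and the axes are right-handed (so a half turn about x gives the same grasp; the last joint's range is limited). The gripper opens to 87 mm and grips with 3 to 60 N. Pads are 19 mm wide; open, the fingers measure 117 mm over their backs; the gripper's body (75 mm by 190 mm) begins 51 mm behind the grasp point.
Start: joints at [-1.312, 0.321, -0.07, 1.45, 0.023, 1.371, -0.057], TCP at [0.158, 0.631, 0.234] pointing down, gripper open.
Joint ranges: [-2.86, 2.86], [-0.3, 2.09], [-1.38, 1.24], [0.06, 2.45], [-1.56, 4.7], [0.09, 2.05], [-2.69, 2.69]. Speed limits (rad/s): [2.57, 2.57, 3.14, 3.14, 3.14, 3.14, 3.14].

INTERFACE

Orientations are given as a rotation vector (axis times angle).
In Python, from bench import readout, viewer, job, nets, ctrl gives the robot as it stands.
- The arm moves only by the shell command python3 -m creep 'ROWS' [FORCE]. ROWS is JSON, a list of rows, each an object with "linear": the shift along the tool's x, y, z in m, a list of three; "twist": the turn, a rotation vector about the tool's x, y, z in degrees, a list of three; "fingers": the gripper's target within -1 to 1 (shut at 1, half-way at 0, fully open at -1). A call has 1 to 8 rows; each row is the pose to reach, as a shift and turn from the pose commanded when the call began, along the tool's axes at that moment; what a row does not reach only later rows make up. A row lasts 1/12 s, in which the tool goes at most 41.7 mm and 7.16 degrees, less where a joint would pass 70% of its speed; a pose out of reach is approached as far as the arm can. A call with a gripper value outside its range is refused whole. The fingers move at their own pace and stop on an object; FORCE is the grip in N (left out, the last holds). Time passes only in rows, so rows that repeat a pose let the fingers close. It gives the time, the measured TCP pose, the force and the opening at its end, in the units of the state.
- readout.get_state(): the state, without advancing time (a new reading comes with each control period).
- viewer.get_image(name): name is "side" or "top" or "wrist"; returns (picture, depth): 480x640x3 uint8, red, green, blue; 480x640 float32, m along the optical axis (not along the pixel's ray), 0 where there is no reading.
- viewer.camera_params(name): a dict with "K" (3x3 intrinsics, pixels), "cam_to_world" (4x4, takes a point from camera to world coordinates). Camera axes: x right, y down, z forward; pixel columns grow to the right and rows downward; lengths in m; the calibration is good to about 2 mm. A picture is of the moment at which its call begins: read the wrist's pose just before it. camera_params takes no time and is no camera call; for the wrist camera it gives the pose at the moment of the call.
- job.close_job(): hands the job in, once; it reports no verdict.
Trained networks look in the newest picture that a camera, given by its name, has taken for a name from the list of things; names that differ only in an ending like _2 or _b are one class to them, and where a whole thing is asked for, a point or a joint stands for the part that bears it (a point fixed in the world has none). Each returns a list of dicts, best first, with "conf" (0 to 1); they miss things now and then, are a little off and sometimes report something else, mostly with a low value. They report only what shows in the picture. A call takes as long as a camera call. They do not tell look-alikes from the thing itself.
- nets.boxes_of(camera, label): "centre" ([x, y, z] in m, in world coordinates, good to about 4 mm: the middle of the surface that is visible of it).
- nets.place_of(camera, label): "centre" ([x, y, z] in m, in world coordinates, good to about 4 mm: a listed point, or the origin of a listed thing).
The state is a dict: "time": time; "joint_positions": joint angles; "qd": joint speeds; "joint_torque": joint torques, N m; "position": TCP position; "tool_rot": TCP orientation; "ft_force": force on the tool from outside, world axes, zero at the start; "torque": the same for the moment, N m; "grip_width": opening from 0.0 (shut) to 1.0 (fully open).
Only numpy, scipy, OpenCV 4.12 (cv2) and the standard library are available. Lean on these libraries where they do the work, as an engineer would, in place of code of your own. Each camera call takes 0.05 s, during which the arm holds its last target.

TASK

On the three long cooling boards the back row (the rolls farther from the robot) is right, but the front-row rolls are mixed up: park one on the short empty board, move the others, and bring every front-row roll to the front place of the board whose back roll is its own kind, wholly on the board, upright and, if it is a long one, lying across the board as its neighbour does. Leave the back row where it lies, set the rolls down instead of dropping them, and never let one touch the bench.

Things in the scene. Friction and masses are not known exactly. Their poses are not given: they have to be found in the camera images.
- roll_round_c (a point): The front-row (stray) round roll with a cross cut in its top, 62 mm in diameter, 44 mm high, of crusty bread, 45 to 105 g, loose; it starts at the robot's end of a wrong board. Point at its centre, half-way up; z is up when it sits upright (22 mm over what it stands on). Turned about z it looks the same all round.
- roll_stick_c (a point): The front-row (stray) stick roll, slender with pointed ends and three slanting cuts, 112 mm long, 46 mm wide, 42 mm high, of crusty bread, 45 to 105 g, loose; it starts at the robot's end of a wrong board. Point at its centre, half-way up; z is up when it sits upright (21 mm over what it stands on); y runs along its length, x across it (grasp it across, along x).
- roll_flat_c (a point): The front-row (stray) flat roll, a plain oblong with blunt corners and no cuts, floured on top, 100 mm long, 60 mm wide, 40 mm high, of crusty bread, 45 to 105 g, loose; it starts at the robot's end of a wrong board. Point at its centre, half-way up; z is up when it sits upright (20 mm over what it stands on); y runs along its length, x across it (grasp it across, along x).
- back_round_c (a point): The back-row roll of the round kind, the same in size and shape as the stray one; it lies at the end of its board that is farther from the robot, and stays there. Point at its centre, half-way up; z is up when it sits upright.
- back_stick_c (a point): The back-row roll of the stick kind, the same in size and shape as the stray one; it lies at the end of its board that is farther from the robot, and stays there. Point at its centre, half-way up; z is up when it sits upright.
- back_flat_c (a point): The back-row roll of the flat kind, the same in size and shape as the stray one; it lies at the end of its board that is farther from the robot, and stays there. Point at its centre, half-way up; z is up when it sits upright.
- board_round: The long slatted wooden cooling board whose back-row roll is of the round kind, so the board of the round rolls; fixed. 270 mm along its x (which points away from the robot), 150 mm along y, no rim. Origin at the centre of its underside, at bench height; the slats' top is 28 mm above it. It has two places: the back one near x = +65 mm, the front one, where the stray lies, centred at x = -65 mm, y = 0. Rolls lie across it, their length along its y.
- board_stick: The long slatted wooden cooling board whose back-row roll is of the stick kind, so the board of the stick rolls; fixed. 270 mm along its x (which points away from the robot), 150 mm along y, no rim. Origin at the centre of its underside, at bench height; the slats' top is 28 mm above it. It has two places: the back one near x = +65 mm, the front one, where the stray lies, centred at x = -65 mm, y = 0. Rolls lie across it, their length along its y.
- board_flat: The long slatted wooden cooling board whose back-row roll is of the flat kind, so the board of the flat rolls; fixed. 270 mm along its x (which points away from the robot), 150 mm along y, no rim. Origin at the centre of its underside, at bench height; the slats' top is 28 mm above it. It has two places: the back one near x = +65 mm, the front one, where the stray lies, centred at x = -65 mm, y = 0. Rolls lie across it, their length along its y.
- board_spare: The short slatted board, empty at the start, with room for one roll at its centre; fixed. 160 mm along its x (away from the robot), 150 mm along y, no rim. Origin at the centre of its underside; the slats' top is 28 mm above it.
There are look-alikes about, which are no part of the job. What is shaped like the part that bears roll_flat_c but blue is not meant. Leave any red look-alike of the part that bears roll_round_c alone.

How it is judged:
By the outcome, as a careful person would: the job done as asked, in the order asked, and still so for the second after the job is handed in, with the robot touching nothing.
It also fails if it takes over 90 s, if anything falls off the work surface, if the arm or the gripper's body presses on something with over 40 N, if the wrist force passes 120 N, or if a joint passes its speed limit or range.

## Working session

There is one attempt and no reset: what is moved stays moved. The work goes in short steps, Python scripts to look and compute and a shell command to move; the robot and the scene stay as the last step left them, time stands still between calls to the robot, and variables do not carry over. Pictures are saved under pics/ and viewed, and the job is handed in when it is done.

```bash
ls; mkdir -p pics
python3 - <<'E'
from bench import readout, viewer, job, nets, ctrl
import cv2
s=readout.get_state(); print({k:(v if not hasattr(v,'__len__') else [round(float(x),3) for x in v]) for k,v in s.items()})
print(ctrl.finger_overhang)
for n in ("top","side","wrist"):
    im,d=viewer.get_image(n); cv2.imwrite(f"pics/{n}0.png",im[...,::-1])
    import numpy as np; np.save(f"{n}_d0.npy",d); np.save(f"{n}_i0.npy",im)
    p=viewer.camera_params(n); print(n,np.round(p["K"],1).tolist(),np.round(p["cam_to_world"],3).tolist())
E
```

```text
pics
{'time': 0.0, 'joint_positions': [-1.312, 0.322, -0.07, 1.452, 0.023, 1.371, -0.057], 'qd': [-0.002, -0.0, 0.002, -0.001, 0.0, -0.001, -0.001], 'joint_torque': [0.0, -49.131, -0.404, -31.252, -0.064, 0.044, 0.0], 'position': [0.157, 0.63, 0.232], 'tool_rot': [-1.028, 1.317, 1.026], 'ft_force': [-0.304, -0.449, 0.849], 'torque': [0.01, -0.029, 0.02], 'grip_width': 1.0065808461701578}
0.011
top [[441.1, 0.0, 321.5], [0.0, 441.1, 241.6], [0.0, 0.0, 1.0]] [[-0.059, -0.977, 0.206, 0.248], [-0.998, 0.057, -0.015, -0.081], [0.003, -0.206, -0.979, 1.123], [0.0, 0.0, 0.0, 1.0]]
side [[608.0, 0.0, 313.7], [0.0, 608.0, 238.6], [0.0, 0.0, 1.0]] [[0.702, -0.463, 0.541, -0.199], [-0.712, -0.453, 0.536, -0.753], [-0.003, -0.762, -0.648, 0.894], [0.0, 0.0, 0.0, 1.0]]
wrist [[347.5, 0.0, 315.0], [0.0, 347.5, 239.1], [0.0, 0.0, 1.0]] [[0.242, 0.94, 0.239, 0.093], [0.97, -0.234, -0.061, 0.647], [-0.002, 0.247, -0.969, 0.384], [0.0, 0.0, 0.0, 1.0]]
```

View pics/top0.png

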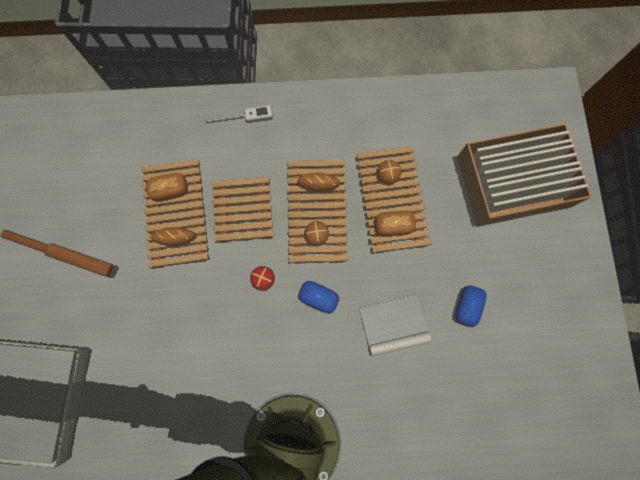

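View pics/side0.png

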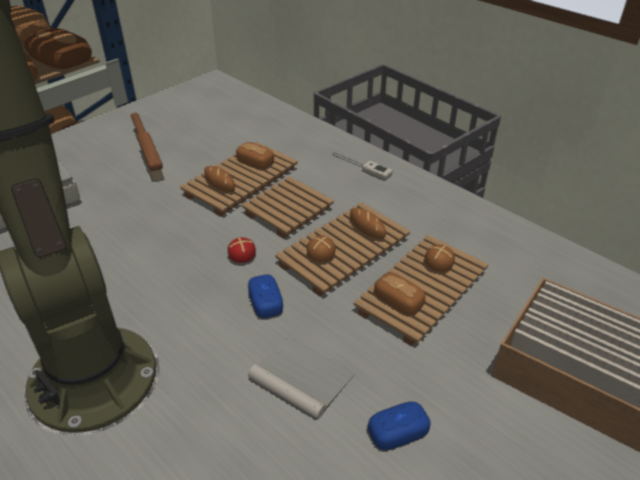

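View pics/wrist0.png

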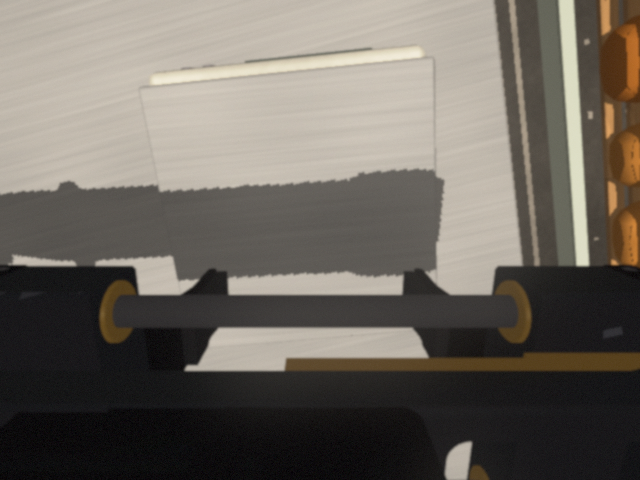

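The top picture shows, from left to right:
- Left board: back flat roll (166,186) with the front stick (174,237), so it is board_flat.
- Short empty board: (242,210).
- Third board: back stick (318,182) with the front round (316,233), so it is board_stick.
- Right board: back round (389,172) with the front flat (395,223), so it is board_round.

The red ball (262,278) and the blue oblongs (319,297) and (471,306) are look-alikes on the bench and are not part of the job.

```bash
python3 - <<'E'
from bench import readout, viewer, job, nets, ctrl
import numpy as np
for cam in ("top","side"):
    viewer.get_image(cam)
    for l in "roll_round_c roll_stick_c roll_flat_c back_round_c back_stick_c back_flat_c board_round board_stick board_flat board_spare".split():
        try: r=nets.place_of(cam,l)
        except Exception as e: print(l,e); continue
        print(cam,l,[(np.round(x["centre"],3).tolist(),round(x["conf"],2)) for x in r[:3]])
print(readout.get_state()["time"])
E
cat > h.py <<'E'
import numpy as np,cv2
from bench import viewer
def cloud(im,d,p):
    K=p["K"];T=p["cam_to_world"];K=np.array(K);T=np.array(T)
    v,u=np.mgrid[0:480,0:640]
    P=np.stack([(u-K[0,2])/K[0,0]*d,(v-K[1,2])/K[1,1]*d,d],-1)
    W=P@T[:3,:3].T+T[:3,3]; W[d<=0]=np.nan
    return W
E
python3 - <<'E'
from h import *
for n in ("top","side"):
    im=np.load(n+"_i0.npy");W=cloud(im,np.load(n+"_d0.npy"),viewer.camera_params(n))
    hsv=cv2.cvtColor(im,cv2.COLOR_RGB2HSV)
    wood=(hsv[...,0]<22)&(hsv[...,1]>80)
    ok=wood&(W[...,0]>.3)&(W[...,0]<.85)&(abs(W[...,1])<.5)
    z=W[...,2]
    # bench height
    b=(hsv[...,1]<60)&(W[...,0]>.35)&(W[...,0]<.8)&(abs(W[...,1])<.4)
    print(n,"bench z",np.nanmedian(z[b]))
    br=((ok)&(z>.037)&(z<.09)).astype(np.uint8)
    c,lab,st,ce=cv2.connectedComponentsWithStats(br)
    for i in range(1,c):
        if st[i,4]<60: continue
        m=lab==i
        pts=W[m]; r=cv2.minAreaRect((pts[:,:2]*1000).astype(np.float32))
        print("roll px",ce[i].round(),"n",st[i,4],"rect mm",np.round(r[0]),np.round(r[1]),round(r[2],1),"ztop",np.percentile(z[m],97).round(4))
    sl=((ok)&(z>.018)&(z<.09)).astype(np.uint8)
    sl=cv2.morphologyEx(sl,cv2.MORPH_CLOSE,np.ones((5,5)))
    c,lab,st,ce=cv2.connectedComponentsWithStats(sl)
    for i in range(1,c):
        if st[i,4]<800: continue
        m=(lab==i)&ok&(z>.02)&(z<.035)
        pts=W[m]; r=cv2.minAreaRect((pts[:,:2]*1000).astype(np.float32))
        print("board px",ce[i].round(),"n",st[i,4],"rect mm",np.round(r[0]),np.round(r[1]),round(r[2],1),"z",np.median(z[m]).round(4))
E
```

```text
top roll_round_c [([0.498, -0.085, 0.05], 0.97), ([0.641, 0.286, 0.054], 0.35)]
top roll_stick_c [([0.51, 0.276, 0.05], 0.81)]
top roll_flat_c [([0.345, -0.078, 0.018], 0.74), ([0.513, -0.283, 0.046], 0.73)]
top back_round_c [([0.646, -0.279, 0.047], 0.87)]
top back_stick_c [([0.632, -0.102, 0.05], 0.91), ([0.584, 0.277, -0.002], 0.58)]
top back_flat_c [([0.501, -0.085, 0.05], 0.55)]
top board_round [([0.587, -0.287, 0.001], 0.87)]
top board_stick [([0.571, -0.092, 0.001], 0.62)]
top board_flat [([0.499, -0.084, 0.05], 0.43)]
top board_spare [([0.578, 0.104, -0.004], 0.87)]
side roll_round_c [([0.395, 0.055, 0.023], 0.91), ([0.498, -0.088, 0.053], 0.66)]
side roll_stick_c [([0.507, 0.274, 0.047], 0.9)]
side roll_flat_c [([0.3, -0.459, 0.016], 0.68), ([0.336, -0.083, 0.017], 0.65), ([0.515, -0.286, 0.046], 0.57)]
side back_round_c [([0.654, -0.285, 0.051], 0.68)]
side back_stick_c [([0.633, -0.102, 0.048], 0.92), ([0.5, -0.087, 0.054], 0.71)]
side back_flat_c [([0.637, 0.29, 0.045], 0.61)]
side board_round []
side board_stick [([0.564, -0.092, -0.002], 0.64), ([0.58, 0.277, 0.002], 0.
[... 1367 characters left out ...]
264.] [101.  44.] 83.8 ztop 0.071
roll px [367. 223.] n 706 rect mm [ 625. -102.] [ 42. 105.] 3.7 ztop 0.0705
roll px [240. 244.] n 232 rect mm [393.  55.] [48. 45.] 41.5 ztop 0.0456
roll px [320. 248.] n 609 rect mm [490. -90.] [54. 61.] 33.5 ztop 0.0728
roll px [439. 257.] n 647 rect mm [ 643. -285.] [57. 59.] 56.4 ztop 0.0728
roll px [399. 293.] n 1384 rect mm [ 506. -287.] [59. 96.] 1.2 ztop 0.0698
roll px [530. 302.] n 205 rect mm [ 630. -489.] [136.   8.] 6.4 ztop 0.0897
board px [258. 187.] n 6742 rect mm [584. 187.] [275. 331.] 4.4 z 0.027
board px [342. 246.] n 5716 rect mm [562. -92.] [154. 273.] 88.0 z 0.027
board px [421. 287.] n 7079 rect mm [ 583. -291.] [277. 152.] 4.2 z 0.027
```

```bash
cat >> h.py <<'E'
from scipy.spatial.transform import Rotation as R
def plan(pos,yaw_deg,C=None):
    """tool down, jaw axis z at yaw (deg) from world +x or -x; C=(pos,R) current"""
    from bench import readout
    s=readout.get_state()
    p=np.array(s["position"]) ; Rc=R.from_rotvec(s["tool_rot"])
    best=None
    for f in (0,180):
        a=np.radians(yaw_deg+f); z=np.array([np.cos(a),np.sin(a),0]); x=np.array([0,0,-1.]); y=np.cross(z,x)
        Rt=R.from_matrix(np.stack([x,y,z],1)); tw=(Rc.inv()*Rt).as_rotvec(degrees=True)
        if best is None or np.linalg.norm(tw)<np.linalg.norm(best): best=tw
    sh=Rc.inv().apply(np.array(pos)-p)
    print("shift mm",np.round(sh*1000,1),"twist",np.round(best,1),"| t",round(s["time"],2),"rows>=",round(np.linalg.norm(sh)/.0417,1),round(np.linalg.norm(best)/7.16,1))
    print(" cur",np.round(p,4),"w",round(s["grip_width"],3),"F",np.round(s["ft_force"],1),"q",np.round(s["joint_positions"],2))
E
python3 - <<'E'
from h import *
from bench import ctrl,readout
print([a for a in dir(ctrl) if a[0]!='_'])
s=readout.get_state();print(R.from_rotvec(s["tool_rot"]).as_matrix().round(3))
plan([.508,.272,.20],-1.3)
plan([.496,-.086,.20],0)
E
```

```text
['MotionError', 'finger_overhang']
[[ 0.    -0.97   0.242]
 [ 0.     0.242  0.97 ]
 [-1.    -0.     0.   ]]
shift mm [  33.6 -426.9 -263. ] twist [77.3  0.  -0. ] | t 1.25 rows>= 12.1 10.8
 cur [0.1575 0.6306 0.2336] w 0.999 F [-0.4 -0.6  0.4] q [-1.31  0.32 -0.07  1.45  0.02  1.37 -0.06]
shift mm [  33.6 -502.  -613.3] twist [76.  0. -0.] | t 1.25 rows>= 19.0 10.6
 cur [0.1575 0.6306 0.2336] w 0.999 F [-0.4 -0.6  0.4] q [-1.31  0.32 -0.07  1.45  0.02  1.37 -0.06]
```

```bash
python3 -m creep '[{"linear":[0.0,-0.04,-0.02],"twist":[7,0,0],"fingers":-1},{"linear":[0.005,-0.075,-0.04],"twist":[14,0,0],"fingers":-1},{"linear":[0.01,-0.11,-0.06],"twist":[21,0,0],"fingers":-1},{"linear":[0.013,-0.145,-0.08],"twist":[28,0,0],"fingers":-1},{"linear":[0.016,-0.18,-0.10],"twist":[35,0,0],"fingers":-1},{"linear":[0.02,-0.215,-0.12],"twist":[42,0,0],"fingers":-1},{"linear":[0.02,-0.25,-0.14],"twist":[49,0,0],"fingers":-1},{"linear":[0.02,-0.28,-0.16],"twist":[56,0,0],"fingers":-1}]' 20
python3 - <<'E'
from h import *
plan([.508,.272,.15],-1.3)
E
```

```text
time: 1.92
position: [0.3924, 0.4053, 0.2136]
tool_rot: [-0.268, 1.553, 0.268]
ft_force: [0.1, 0.6, 0.9]
grip_width: 0.997
shift mm [  63.7 -164.3   64.3] twist [20.9  0.   0. ] | t 1.92 rows>= 4.5 2.9
 cur [0.3924 0.4053 0.2136] w 0.997 F [0.1 0.6 0.9] q [-1.04  0.15  0.21  1.71 -0.03  1.29 -0.48]
```

```bash
python3 -m creep '[{"linear":[0.012,-0.033,0.013],"twist":[5,0,0],"fingers":-1},{"linear":[0.025,-0.066,0.026],"twist":[10,0,0],"fingers":-1},{"linear":[0.037,-0.1,0.039],"twist":[15,0,0],"fingers":-1},{"linear":[0.05,-0.133,0.052],"twist":[21,0,0],"fingers":-1},{"linear":[0.064,-0.164,0.064],"twist":[21,0,0],"fingers":-1},{"linear":[0.064,-0.164,0.064],"twist":[21,0,0],"fingers":-1}]'
python3 - <<'E'
from h import *
from bench import nets,readout
p=viewer.camera_params("wrist");im,d=viewer.get_image("wrist");cv2.imwrite("pics/w1.png",im[...,::-1])
W=cloud(im,d,p);hsv=cv2.cvtColor(im,cv2.COLOR_RGB2HSV)
z=W[...,2];ok=(z>.037)&(z<.09)&(hsv[...,1]>80)&(hsv[...,0]<22)
c,lab,st,ce=cv2.connectedComponentsWithStats(ok.astype(np.uint8))
for i in range(1,c):
    if st[i,4]<500: continue
    m=lab==i; r=cv2.minAreaRect((W[m][:,:2]*1000).astype(np.float32)); print(ce[i].round(),st[i,4],np.round(r[0]),np.round(r[1]),round(r[2],1),np.percentile(z[m],97).round(4))
print([(np.round(x["centre"],3).tolist(),round(x["conf"],2)) for x in nets.place_of("wrist","roll_stick_c")])
plan([.508,.272,.044],-1.3)
E
```

```text
time: 2.42
position: [0.5103, 0.2663, 0.1472]
tool_rot: [0.018, 1.571, -0.028]
ft_force: [0.0, -1.1, -0.4]
grip_width: 0.999
[496. 203.] 11742 [640. 290.] [59. 98.] 10.8 0.0699
[315. 230.] 6476 [512. 278.] [98. 44.] 88.3 0.071
[([0.516, 0.271, 0.051], 0.72)]
shift mm [105.   -1.4   1. ] twist [ 0.1 -0.1  0.1] | t 2.52 rows>= 2.5 0.0
 cur [0.5072 0.2735 0.149 ] w 1.001 F [-0.4  0.3 -0.6] q [-0.86  0.23  0.36  1.76 -0.09  1.17 -0.49]
```

View pics/w1.png

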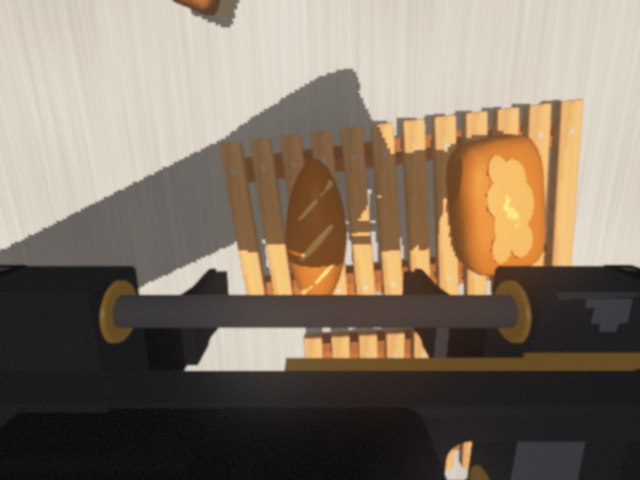

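```bash
python3 -m creep '[{"linear":[0.035,0,0.003],"twist":[0,0,0],"fingers":-1},{"linear":[0.07,0,0.003],"twist":[0,0,0],"fingers":-1},{"linear":[0.095,0,0.003],"twist":[0,0,0],"fingers":-1},{"linear":[0.104,0,0.003],"twist":[0,0,0],"fingers":-1},{"linear":[0.104,0,0.003],"twist":[0,0,0],"fingers":-1}]'
python3 - <<'E'
from h import *
plan([.510,.272,.044],-1.3)
E
```

```text
time: 2.93
position: [0.5072, 0.2761, 0.0436]
tool_rot: [0.011, 1.575, -0.013]
ft_force: [-0.0, -0.2, 1.0]
grip_width: 1.003
shift mm [-0.4 -4.   2.8] twist [ 0.4 -0.2  0.1] | t 2.93 rows>= 0.1 0.1
 cur [0.5072 0.2761 0.0436] w 1.003 F [-0.  -0.2  1. ] q [-0.83  0.35  0.34  1.84 -0.14  0.98 -0.45]
```

```bash
python3 -m creep '[{"linear":[0,-0.003,0.002],"twist":[0,0,0],"fingers":-1},{"linear":[0,-0.003,0.002],"twist":[0,0,0],"fingers":0.6},{"linear":[0,-0.003,0.002],"twist":[0,0,0],"fingers":0.6},{"linear":[0,-0.003,0.002],"twist":[0,0,0],"fingers":0.6},{"linear":[0,-0.003,0.002],"twist":[0,0,0],"fingers":0.6},{"linear":[0,-0.003,0.002],"twist":[0,0,0],"fingers":0.6}]' 15
python3 -m creep '[{"linear":[0,0,0],"twist":[0,0,0],"fingers":0.6},{"linear":[0,0,0],"twist":[0,0,0],"fingers":0.6},{"linear":[-0.02,0,0],"twist":[0,0,0],"fingers":0.6},{"linear":[-0.05,0,0],"twist":[0,0,0],"fingers":0.6},{"linear":[-0.07,0,0],"twist":[0,0,0],"fingers":0.6},{"linear":[-0.07,0,0],"twist":[0,0,0],"fingers":0.6}]'
python3 - <<'E'
from h import *
im,d=viewer.get_image("wrist");cv2.imwrite("pics/w2.png",im[...,::-1])
plan([.579,.104,.044],1.7)
E
```

```text
time: 3.43
position: [0.5119, 0.2725, 0.0463]
tool_rot: [0.015, 1.57, -0.013]
ft_force: [0.5, 0.9, 0.1]
grip_width: 0.708
time: 3.93
position: [0.5143, 0.2736, 0.1202]
tool_rot: [0.018, 1.564, -0.011]
ft_force: [1.4, 0.7, 0.0]
grip_width: 0.505
shift mm [  73.7 -168.    68.6] twist [-2.7  0.2 -0.2] | t 3.98 rows>= 4.7 0.4
 cur [0.5131 0.273  0.1179] w 0.505 F [ 0.2 -1.2 -1.5] q [-0.84  0.26  0.36  1.78 -0.1   1.11 -0.47]
```

View pics/w2.png

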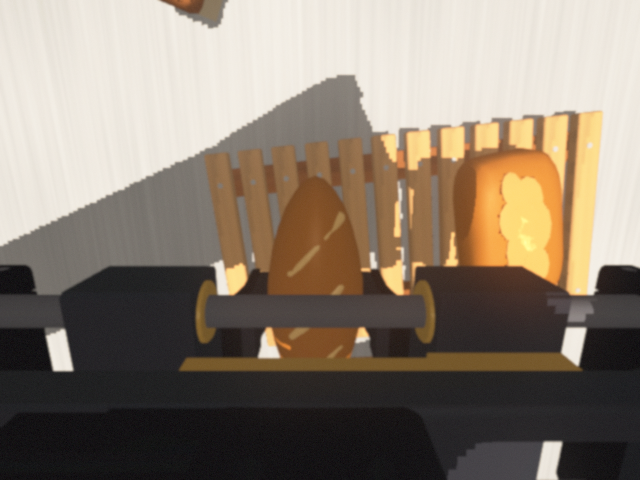

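```bash
cat >> h.py <<'E'
def held(name,zmin=.095,zmax=.25):
    from bench import readout
    p=viewer.camera_params("wrist");im,d=viewer.get_image("wrist");cv2.imwrite(f"pics/{name}.png",im[...,::-1])
    W=cloud(im,d,p);hsv=cv2.cvtColor(im,cv2.COLOR_RGB2HSV);z=W[...,2]
    ok=(z>zmin)&(z<zmax)&(hsv[...,1]>80)&(hsv[...,0]<22);ok[355:]=0
    c,lab,st,ce=cv2.connectedComponentsWithStats(ok.astype(np.uint8))
    for i in range(1,c):
        if st[i,4]<800: continue
        m=lab==i; r=cv2.minAreaRect((W[m][:,:2]*1000).astype(np.float32)); print(ce[i].round(),st[i,4],np.round(r[0]),np.round(r[1]),round(r[2],1),"ztop",np.percentile(z[m],98).round(4),"ymax",np.nanmax(W[m][:,1]).round(4),"ymin",np.nanmin(W[m][:,1]).round(4))
    s=readout.get_state();print("tcp",np.round(s["position"],4))
E
python3 - <<'E'
from h import *
held("w3")
E
```

```text
[374. 264.] 14681 [524. 295.] [57. 74.] 70.0 ztop 0.2016 ymax 0.3292 ymin 0.2754
[204. 312.] 869 [488. 301.] [18.  3.] 88.5 ztop 0.1993 ymax 0.3104 ymin 0.2922
[315. 340.] 2302 [514. 273.] [53. 45.] 85.9 ztop 0.1943 ymax 0.3 ymin 0.2456
tcp [0.5118 0.2724 0.116 ]
```

Run:
```python
from h import *
p=viewer.camera_params("wrist");im,d=viewer.get_image("wrist");W=cloud(im,d,p)
for v in range(170,360,12): print(v,W[v,316].round(4), W[v,295].round(4))
```

```text
170 [0.514  0.3268 0.0283] [0.4998 0.3271 0.0296]
182 [0.5136 0.3265 0.1183] [0.4996 0.3192 0.0297]
194 [0.5135 0.3223 0.1258] [0.5044 0.3213 0.1158]
206 [0.5135 0.3176 0.1268] [0.5047 0.3171 0.1232]
218 [0.5134 0.3129 0.1286] [0.5047 0.3126 0.1263]
230 [0.5133 0.3085 0.1313] [0.5047 0.3082 0.1291]
242 [0.5132 0.3036 0.1316] [0.5045 0.303  0.1289]
254 [0.5131 0.2987 0.1321] [0.5046 0.2987 0.1318]
266 [0.513  0.2938 0.1328] [0.5044 0.2936 0.1319]
278 [0.513  0.2887 0.1331] [0.5043 0.2887 0.1328]
290 [0.5129 0.2837 0.1339] [0.5042 0.2836 0.1332]
302 [0.513  0.3047 0.1918] [0.5081 0.3049 0.192 ]
314 [0.513  0.3026 0.1938] [0.508  0.3023 0.1929]
326 [0.5129 0.2994 0.1934] [0.5079 0.2991 0.1928]
338 [0.5125 0.2613 0.1333] [0.5034 0.2613 0.133 ]
350 [0.5124 0.2556 0.1334] [0.5031 0.2544 0.1314]
```

```bash
python3 -m creep '[{"linear":[0,-0.034,0.013],"twist":[-0.5,0,0],"fingers":0.6},{"linear":[0,-0.07,0.028],"twist":[-1,0,0],"fingers":0.6},{"linear":[0,-0.105,0.043],"twist":[-2,0,0],"fingers":0.6},{"linear":[0,-0.14,0.058],"twist":[-2.7,0,0],"fingers":0.6},{"linear":[0,-0.168,0.069],"twist":[-2.7,0,0],"fingers":0.6},{"linear":[0.02,-0.168,0.069],"twist":[-2.7,0,0],"fingers":0.6},{"linear":[0.04,-0.168,0.069],"twist":[-2.7,0,0],"fingers":0.6},{"linear":[0.05,-0.168,0.069],"twist":[-2.7,0,0],"fingers":0.6}]'
python3 - <<'E'
from h import *
plan([.579,.104,.052],1.7)
p=viewer.camera_params("wrist");im,d=viewer.get_image("wrist");W=cloud(im,d,p)
for v in (190,266,290,345): print(v,W[v,316].round(4), W[v,295].round(4))
cv2.imwrite("pics/w4.png",im[...,::-1])
plan([.579,.104,.052],1.7)
E
```

```text
time: 4.75
position: [0.575, 0.1016, 0.0616]
tool_rot: [-0.023, 1.577, 0.02]
ft_force: [-0.4, -0.1, -1.6]
grip_width: 0.5
shift mm [9.6 2.3 4.1] twist [-0.1 -0.3  0.1] | t 4.75 rows>= 0.3 0.1
 cur [0.575  0.1016 0.0616] w 0.5 F [-0.4 -0.1 -1.6] q [-0.59  0.35  0.44  1.82 -0.17  1.02 -0.06]
190 [0.5745 0.153  0.0697] [0.5651 0.1512 0.0565]
266 [0.5754 0.1233 0.0794] [0.5667 0.1224 0.0774]
290 [0.5757 0.1126 0.0786] [0.567  0.1124 0.0789]
345 [0.5764 0.0868 0.0784] [0.5673 0.087  0.0791]
shift mm [8.3 1.7 5.2] twist [-0.  -0.5  0.1] | t 4.8 rows>= 0.2 0.1
 cur [0.5739 0.1021 0.0603] w 0.508 F [-0.8 -0.4 -2.5] q [-0.59  0.35  0.44  1.82 -0.17  1.02 -0.06]
```

View pics/w4.png

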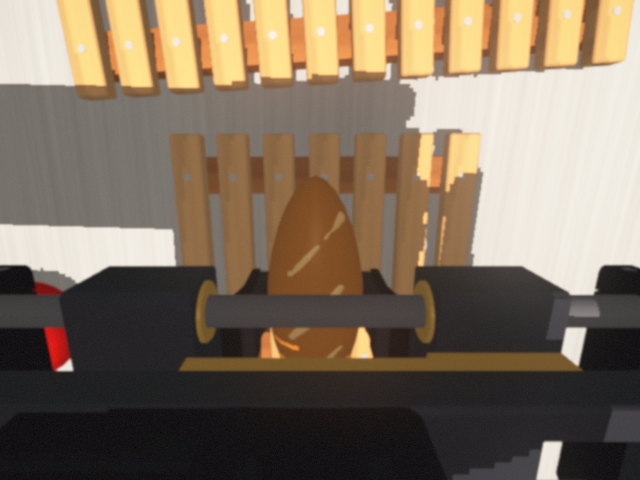

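```bash
python3 -m creep '[{"linear":[0.004,0.001,0.003],"twist":[0,0,0],"fingers":0.6},{"linear":[0.007,0.001,0.004],"twist":[0,0,0],"fingers":0.6},{"linear":[0.008,0.001,0.004],"twist":[0,0,0],"fingers":0.6},{"linear":[0.008,0.001,0.004],"twist":[0,0,0],"fingers":0.6}]'
python3 - <<'E'
from h import *
plan([.579,.104,.052],1.7)
p=viewer.camera_params("wrist");im,d=viewer.get_image("wrist");W=cloud(im,d,p)
for v in (190,266,290,345): print(v,W[v,316].round(4), W[v,295].round(4))
E
```

```text
time: 5.13
position: [0.5819, 0.1045, 0.0579]
tool_rot: [-0.023, 1.57, 0.024]
ft_force: [0.7, -0.6, -1.1]
grip_width: 0.506
shift mm [ 5.9 -0.5 -2.9] twist [ 0.  0. -0.] | t 5.13 rows>= 0.2 0.0
 cur [0.5819 0.1045 0.0579] w 0.506 F [ 0.7 -0.6 -1.1] q [-0.59  0.36  0.44  1.81 -0.18  1.01 -0.05]
190 [0.5812 0.1558 0.0646] [0.5719 0.1542 0.053 ]
266 [0.5821 0.1261 0.0752] [0.5735 0.1257 0.0747]
290 [0.5824 0.116  0.0761] [0.5737 0.115  0.0742]
345 [0.5832 0.0902 0.0754] [0.5741 0.0893 0.0742]
```

```bash
python3 -m creep '[{"linear":[0.003,0,-0.002],"twist":[0,0,0],"fingers":0.6},{"linear":[0.005,0,-0.003],"twist":[0,0,0],"fingers":0.6},{"linear":[0.005,0,-0.003],"twist":[0,0,0],"fingers":0.6}]'
python3 - <<'E'
from h import *
plan([.579,.104,.052],1.7)
p=viewer.camera_params("wrist");im,d=viewer.get_image("wrist");W=cloud(im,d,p)
for v in (190,266,290,345): print(v,W[v,316].round(4), W[v,295].round(4))
E
```

```text
time: 5.43
position: [0.5783, 0.1041, 0.0527]
tool_rot: [-0.023, 1.57, 0.023]
ft_force: [-0.5, -0.0, -0.3]
grip_width: 0.504
shift mm [ 0.7 -0.1  0.7] twist [-0.  0. -0.] | t 5.43 rows>= 0.0 0.0
 cur [0.5783 0.1041 0.0527] w 0.504 F [-0.5 -0.  -0.3] q [-0.59  0.36  0.44  1.82 -0.18  1.   -0.05]
190 [0.5776 0.1552 0.0584] [0.5682 0.1537 0.0466]
266 [0.5785 0.1258 0.0704] [0.5699 0.125  0.0688]
290 [0.5788 0.1156 0.0708] [0.5701 0.115  0.0701]
345 [0.5796 0.0903 0.071 ] [0.5705 0.0893 0.0697]
```

```bash
python3 -m creep '[{"linear":[0.001,0,0],"twist":[0,0,0],"fingers":0.6},{"linear":[0.001,0,0],"twist":[0,0,0],"fingers":-1},{"linear":[0.001,0,0],"twist":[0,0,0],"fingers":-1},{"linear":[0.001,0,0],"twist":[0,0,0],"fingers":-1},{"linear":[0.001,0,0],"twist":[0,0,0],"fingers":-1},{"linear":[-0.02,0,0],"twist":[0,0,0],"fingers":-1},{"linear":[-0.06,0,0],"twist":[0,0,0],"fingers":-1},{"linear":[-0.09,0,0],"twist":[0,0,0],"fingers":-1}]'
python3 - <<'E'
from h import *
im,d=viewer.get_image("wrist");cv2.imwrite("pics/w5.png",im[...,::-1])
plan([.511,-.285,.15],1.0)
E
```

```text
time: 6.15
position: [0.5784, 0.1037, 0.1438]
tool_rot: [-0.023, 1.571, 0.022]
ft_force: [1.3, 0.7, 0.2]
grip_width: 0.937
shift mm [  -1.2 -387.3  -82.6] twist [ 0.6  0.6 -0.2] | t 6.2 rows>= 9.5 0.1
 cur [0.5825 0.1045 0.1507] w 0.969 F [ 3.  -0.6  4.4] q [-0.62  0.26  0.46  1.73 -0.12  1.17 -0.09]
```

View pics/w5.png

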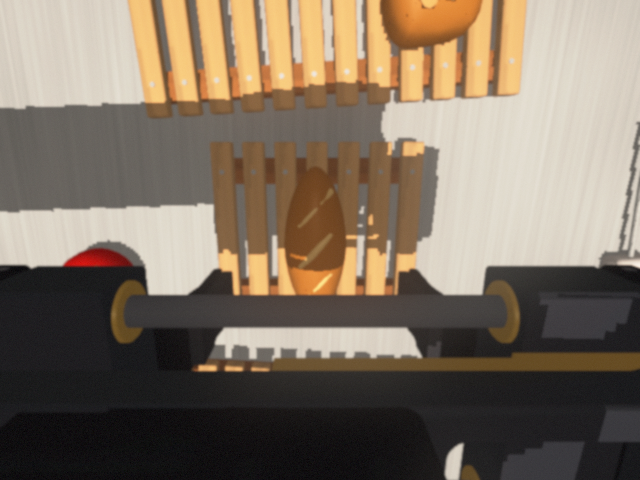

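The stick now lies in the middle of the spare board. Next is the flat roll.

```bash
python3 -m creep '[{"linear":[0,-0.038,-0.007],"twist":[0,0,0],"fingers":-1},{"linear":[0,-0.076,-0.014],"twist":[0,0,0],"fingers":-1},{"linear":[0,-0.114,-0.021],"twist":[0,0,0],"fingers":-1},{"linear":[0,-0.152,-0.028],"twist":[0,0,0],"fingers":-1},{"linear":[0,-0.19,-0.035],"twist":[0,0,0],"fingers":-1},{"linear":[0,-0.228,-0.042],"twist":[0,0,0],"fingers":-1},{"linear":[0,-0.266,-0.049],"twist":[0,0,0],"fingers":-1},{"linear":[0,-0.3,-0.056],"twist":[0,0,0],"fingers":-1}]'
python3 - <<'E'
from h import *
plan([.511,-.285,.15],1.0)
E
```

```text
time: 6.87
position: [0.5306, -0.2001, 0.1427]
tool_rot: [-0.022, 1.57, 0.022]
ft_force: [0.4, 0.3, 0.2]
grip_width: 0.998
shift mm [ -7.3 -84.3 -22. ] twist [0.6 0.  0. ] | t 6.87 rows>= 2.1 0.1
 cur [ 0.5306 -0.2001  0.1427] w 0.998 F [0.4 0.3 0.2] q [-0.25  0.24  0.64  1.8  -0.15  1.16  0.47]
```

```bash
python3 -m creep '[{"linear":[0,-0.035,-0.008],"twist":[0.5,0,0],"fingers":-1},{"linear":[0,-0.065,-0.015],"twist":[0.5,0,0],"fingers":-1},{"linear":[0,-0.084,-0.02],"twist":[0.5,0,0],"fingers":-1},{"linear":[0,-0.084,-0.02],"twist":[0.5,0,0],"fingers":-1}]'
python3 - <<'E'
from h import *
from bench import nets
held("w6",.04,.08)
print([(np.round(x["centre"],3).tolist(),round(x["conf"],2)) for x in nets.place_of("wrist","roll_flat_c")])
plan([.511,-.285,.043],1.0)
E
```

```text
time: 7.2
position: [0.5111, -0.2884, 0.1428]
tool_rot: [-0.012, 1.571, 0.007]
ft_force: [-0.8, 0.7, 0.3]
grip_width: 0.998
[504.  18.] 2069 [ 627. -142.] [25. 34.] 79.9 ztop 0.0661 ymax -0.1269 ymin -0.1548
[316. 234.] 9686 [ 512. -280.] [59. 89.] 1.5 ztop 0.0701 ymax -0.2353 ymin -0.3234
[505. 234.] 5515 [ 647. -278.] [60. 54.] 21.6 ztop 0.073 ymax -0.251 ymin -0.3101
tcp [ 0.5123 -0.2852  0.1425]
[([0.515, -0.291, 0.048], 0.56)]
shift mm [99.3 -2.3 -2.4] twist [ 0. -0. -0.] | t 7.3 rows>= 2.4 0.0
 cur [ 0.5134 -0.2827  0.1423] w 1.001 F [-0.   0.8  0. ] q [-0.12  0.29  0.68  1.75 -0.2   1.17  0.64]
```

View pics/w6.png

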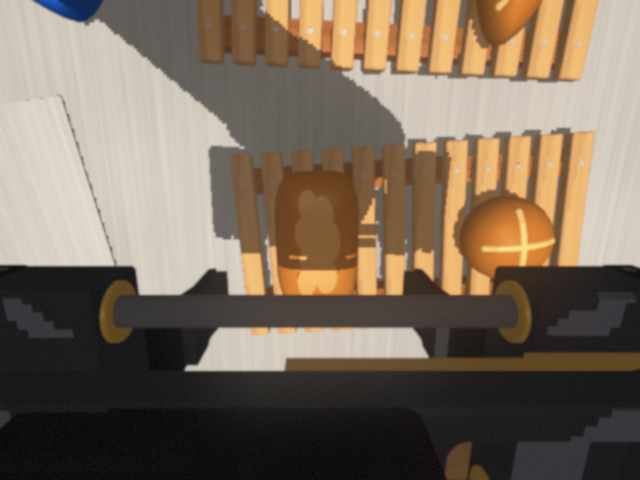

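```bash
python3 -m creep '[{"linear":[0.035,0,0],"twist":[0,0,0],"fingers":-1},{"linear":[0.07,0,0],"twist":[0,0,0],"fingers":-1},{"linear":[0.09,0,0],"twist":[0,0,0],"fingers":-1},{"linear":[0.098,0,0],"twist":[0,0,0],"fingers":-1},{"linear":[0.098,0,0],"twist":[0,0,0],"fingers":-1},{"linear":[0.098,0,0],"twist":[0,0,0],"fingers":0.5},{"linear":[0.098,0,0],"twist":[0,0,0],"fingers":0.5},{"linear":[0.098,0,0],"twist":[0,0,0],"fingers":0.5}]' 15
python3 -m creep '[{"linear":[0,0,0],"twist":[0,0,0],"fingers":0.5},{"linear":[0,0,0],"twist":[0,0,0],"fingers":0.5},{"linear":[0,0,0],"twist":[0,0,0],"fingers":0.5},{"linear":[0,0,0],"twist":[0,0,0],"fingers":0.5},{"linear":[0,0,0],"twist":[0,0,0],"fingers":0.5},{"linear":[0,0,0],"twist":[0,0,0],"fingers":0.5}]'
python3 - <<'E'
from h import *
plan([.511,-.285,.043],1.0)
E
```

```text
time: 7.97
position: [0.5153, -0.2824, 0.0464]
tool_rot: [-0.017, 1.567, 0.016]
ft_force: [-0.1, 0.1, -0.2]
grip_width: 0.849
time: 8.47
position: [0.5142, -0.2823, 0.0455]
tool_rot: [-0.016, 1.57, 0.016]
ft_force: [-1.2, -0.0, 6.9]
grip_width: 0.686
shift mm [ 2.5 -2.7 -3.3] twist [0.2 0.1 0. ] | t 8.47 rows>= 0.1 0.0
 cur [ 0.5142 -0.2823  0.0455] w 0.686 F [-1.2 -0.   6.9] q [-0.08  0.41  0.64  1.83 -0.29  1.    0.7 ]
```

```bash
python3 -m creep '[{"linear":[-0.03,0,0],"twist":[0,0,0],"fingers":0.5},{"linear":[-0.065,0,0],"twist":[0,0,0],"fingers":0.5},{"linear":[-0.095,0,0],"twist":[0,0,0],"fingers":0.5},{"linear":[-0.095,0,0],"twist":[0,0,0],"fingers":0.5}]'
python3 - <<'E'
from h import *
plan([.515,.271,.14],5.1)
p=viewer.camera_params("wrist");im,d=viewer.get_image("wrist");W=cloud(im,d,p);cv2.imwrite("pics/w7.png",im[...,::-1])
for v in (160,170,180,190,230,266,290,340,352): print(v,W[v,316].round(4), W[v,295].round(4))
E
```

```text
time: 8.8
position: [0.517, -0.2843, 0.1457]
tool_rot: [-0.018, 1.561, 0.013]
ft_force: [0.9, -1.1, -0.5]
grip_width: 0.686
shift mm [  3.8 555.2   9. ] twist [-4.   0.5  0.2] | t 8.8 rows>= 13.3 0.6
 cur [ 0.517  -0.2843  0.1457] w 0.686 F [ 0.9 -1.1 -0.5] q [-0.12  0.29  0.69  1.75 -0.2   1.17  0.64]
160 [ 0.5181 -0.2245  0.0278] [ 0.5023 -0.2248  0.0286]
170 [ 0.5183 -0.2319  0.0291] [ 0.5023 -0.2323  0.0278]
180 [ 0.5184 -0.2394  0.0288] [ 0.5024 -0.2396  0.0295]
190 [ 0.5186 -0.2471  0.028 ] [ 0.5024 -0.2473  0.0288]
230 [ 0.5169 -0.2471  0.165 ] [ 0.5087 -0.2474  0.1643]
266 [ 0.5172 -0.2607  0.1686] [ 0.509  -0.2609  0.1684]
290 [ 0.5174 -0.2704  0.1693] [ 0.5091 -0.2703  0.1701]
340 [ 0.5178 -0.2927  0.169 ] [ 0.5092 -0.2932  0.1684]
352 [ 0.5179 -0.298   0.1695] [ 0.5093 -0.2975  0.1704]
```

View pics/w7.png

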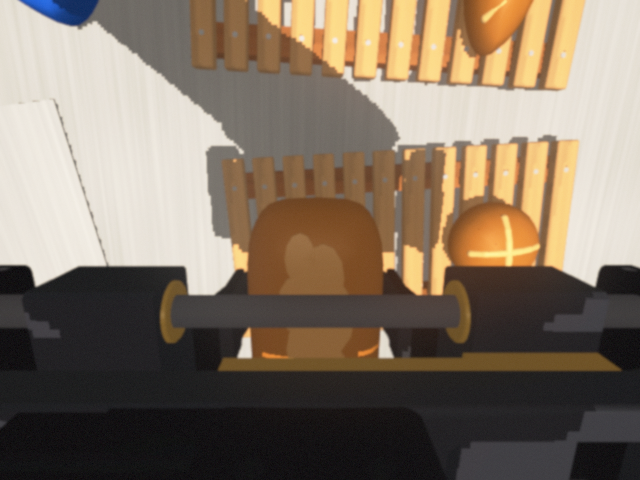

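```bash
python3 -m creep '[{"linear":[0,0.03,0],"twist":[0,0,0],"fingers":0.5},{"linear":[0,0.07,0.001],"twist":[0,0,0],"fingers":0.5},{"linear":[0,0.11,0.002],"twist":[-1,0,0],"fingers":0.5},{"linear":[0,0.15,0.002],"twist":[-1,0,0],"fingers":0.5},{"linear":[0,0.19,0.003],"twist":[-2,0,0],"fingers":0.5},{"linear":[0,0.23,0.003],"twist":[-2,0,0],"fingers":0.5},{"linear":[0,0.27,0.004],"twist":[-3,0,0],"fingers":0.5},{"linear":[0,0.31,0.005],"twist":[-4,0,0],"fingers":0.5}]'
python3 - <<'E'
from h import *
plan([.515,.272,.14],5.1)
E
```

```text
time: 9.52
position: [0.511, 0.03, 0.1382]
tool_rot: [-0.072, 1.571, 0.072]
ft_force: [0.4, 0.2, -0.3]
grip_width: 0.686
shift mm [ -1.8 240.7  26. ] twist [ 0.1 -0.1 -0. ] | t 9.52 rows>= 5.8 0.0
 cur [0.511  0.03   0.1382] w 0.686 F [ 0.4  0.2 -0.3] q [-0.56  0.1   0.48  1.92 -0.05  1.13  0.03]
```

```bash
python3 -m creep '[{"linear":[0,0.04,0.004],"twist":[0,0,0],"fingers":0.5},{"linear":[0,0.08,0.008],"twist":[0,0,0],"fingers":0.5},{"linear":[0,0.12,0.013],"twist":[0,0,0],"fingers":0.5},{"linear":[0,0.16,0.017],"twist":[0,0,0],"fingers":0.5},{"linear":[0,0.2,0.022],"twist":[0,0,0],"fingers":0.5},{"linear":[0,0.225,0.025],"twist":[0,0,0],"fingers":0.5},{"linear":[0,0.24,0.026],"twist":[0,0,0],"fingers":0.5},{"linear":[0,0.24,0.026],"twist":[0,0,0],"fingers":0.5}]'
python3 - <<'E'
from h import *
p=viewer.camera_params("wrist");im,d=viewer.get_image("wrist");W=cloud(im,d,p);cv2.imwrite("pics/w8.png",im[...,::-1])
for v in (205,215,230,266,290,340,352): print(v,W[v,316].round(4), W[v,295].round(4))
z=W[...,2];hsv=cv2.cvtColor(im,cv2.COLOR_RGB2HSV);m=(z>.02)&(z<.035)&(hsv[...,1]>80)&(hsv[...,0]<22)&(W[...,1]>.18)
r=cv2.minAreaRect((W[m][:,:2]*1000).astype(np.float32));print("board",r, np.nanmedian(z[m]))
plan([.515,.272,.0445],5.1)
E
```

```text
time: 10.18
position: [0.5148, 0.2732, 0.1378]
tool_rot: [-0.075, 1.572, 0.076]
ft_force: [0.2, -0.0, -0.7]
grip_width: 0.69
205 [0.5112 0.3189 0.1502] [0.5028 0.3179 0.1493]
215 [0.5116 0.3155 0.1542] [0.5033 0.3147 0.1542]
230 [0.5121 0.3101 0.1568] [0.5039 0.3094 0.1573]
266 [0.5134 0.2967 0.1609] [0.5053 0.2962 0.1619]
290 [0.5143 0.2871 0.162 ] [0.5061 0.286  0.1613]
340 [0.5165 0.2645 0.1607] [0.5079 0.2646 0.1623]
352 [0.517  0.2596 0.1617] [0.5084 0.2589 0.162 ]
board ((570.1796264648438, 301.3681640625), (189.06382751464844, 302.29949951171875), 75.24351501464844) 0.028475795623140565
shift mm [93.5  2.3 -0.2] twist [ 0.2 -0.1  0.1] | t 10.23 rows>= 2.2 0.0
 cur [0.5156 0.2699 0.138 ] w 0.685 F [ 0.5 -1.4 -1.4] q [-0.8   0.25  0.31  1.75 -0.08  1.16 -0.37]
```

View pics/w8.png

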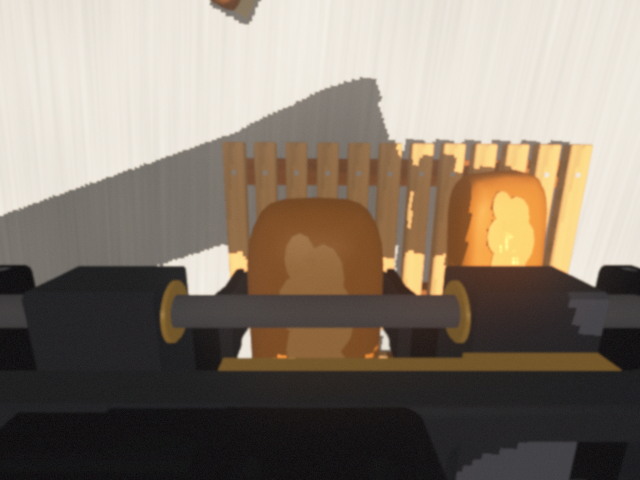

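```bash
python3 -m creep '[{"linear":[0.035,0,0],"twist":[0,0,0],"fingers":0.5},{"linear":[0.065,0,0],"twist":[0,0,0],"fingers":0.5},{"linear":[0.082,0,0],"twist":[0,0,0],"fingers":0.5},{"linear":[0.089,0,0],"twist":[0,0,0],"fingers":0.5},{"linear":[0.089,0,0],"twist":[0,0,0],"fingers":0.5},{"linear":[0.089,0,0],"twist":[0,0,0],"fingers":0.5}]'
python3 - <<'E'
from h import *
plan([.515,.272,.0445],5.1)
p=viewer.camera_params("wrist");im,d=viewer.get_image("wrist");W=cloud(im,d,p)
for v in (205,230,266,290,340): print(v,W[v,316].round(4), W[v,295].round(4))
E
```

```text
time: 10.73
position: [0.5174, 0.2678, 0.0511]
tool_rot: [-0.069, 1.569, 0.069]
ft_force: [0.6, -0.4, -0.8]
grip_width: 0.686
shift mm [ 6.6  4.4 -2.1] twist [-0.1  0.   0. ] | t 10.73 rows>= 0.2 0.0
 cur [0.5174 0.2678 0.0511] w 0.686 F [ 0.6 -0.4 -0.8] q [-0.78  0.34  0.3   1.83 -0.12  0.99 -0.34]
205 [0.5143 0.3133 0.0626] [0.5057 0.3124 0.0615]
230 [0.515  0.3047 0.0704] [0.5069 0.3041 0.0707]
266 [0.5162 0.2915 0.075 ] [0.5081 0.2909 0.0752]
290 [0.5171 0.2813 0.0743] [0.5088 0.2805 0.0742]
340 [0.519  0.26   0.0756] [0.5105 0.2591 0.0753]
```

```bash
python3 -m creep '[{"linear":[0.003,0.003,-0.001],"twist":[0,0,0],"fingers":0.5},{"linear":[0.005,0.003,-0.001],"twist":[0,0,0],"fingers":0.5},{"linear":[0.005,0.003,-0.001],"twist":[0,0,0],"fingers":0.5}]'
python3 - <<'E'
from h import *
plan([.515,.272,.0445],5.1)
p=viewer.camera_params("wrist");im,d=viewer.get_image("wrist");W=cloud(im,d,p)
for v in (205,230,266,290,340): print(v,W[v,316].round(4), W[v,295].round(4))
E
```

```text
time: 11.03
position: [0.5154, 0.2728, 0.046]
tool_rot: [-0.071, 1.569, 0.072]
ft_force: [-0.5, -0.9, -1.3]
grip_width: 0.686
shift mm [ 1.5 -0.8 -0.5] twist [ 0.1  0.  -0. ] | t 11.03 rows>= 0.0 0.0
 cur [0.5154 0.2728 0.046 ] w 0.686 F [-0.5 -0.9 -1.3] q [-0.79  0.35  0.3   1.83 -0.12  0.98 -0.35]
205 [0.5121 0.3185 0.0587] [0.5036 0.3176 0.058 ]
230 [0.5129 0.3096 0.0649] [0.5047 0.3091 0.0657]
266 [0.5141 0.2962 0.0688] [0.506  0.2954 0.0687]
290 [0.515  0.2865 0.0697] [0.5068 0.2856 0.0694]
340 [0.5171 0.2643 0.0692] [0.5085 0.2634 0.069 ]
```

```bash
python3 -m creep '[{"linear":[0.001,0,0],"twist":[0,0,0],"fingers":0.5},{"linear":[0.001,0,0],"twist":[0,0,0],"fingers":-1},{"linear":[0.001,0,0],"twist":[0,0,0],"fingers":-1},{"linear":[0.001,0,0],"twist":[0,0,0],"fingers":-1},{"linear":[0.001,0,0],"twist":[0,0,0],"fingers":-1},{"linear":[-0.02,0,0],"twist":[0,0,0],"fingers":-1},{"linear":[-0.06,0,0],"twist":[0,0,0],"fingers":-1},{"linear":[-0.09,0,0],"twist":[0,0,0],"fingers":-1}]'
python3 - <<'E'
from h import *
im,d=viewer.get_image("wrist");cv2.imwrite("pics/w9.png",im[...,::-1])
plan([.496,-.086,.14],0)
E
```

```text
time: 11.75
position: [0.5153, 0.272, 0.1369]
tool_rot: [-0.071, 1.57, 0.07]
ft_force: [0.8, 0.6, 1.4]
grip_width: 0.992
shift mm [   1.5 -356.5  -55.3] twist [ 5.2  0.5 -0.3] | t 11.8 rows>= 8.7 0.7
 cur [0.519  0.274  0.1439] w 0.995 F [2.9 1.  4.1] q [-0.8   0.24  0.31  1.75 -0.08  1.15 -0.37]
```

View pics/w9.png

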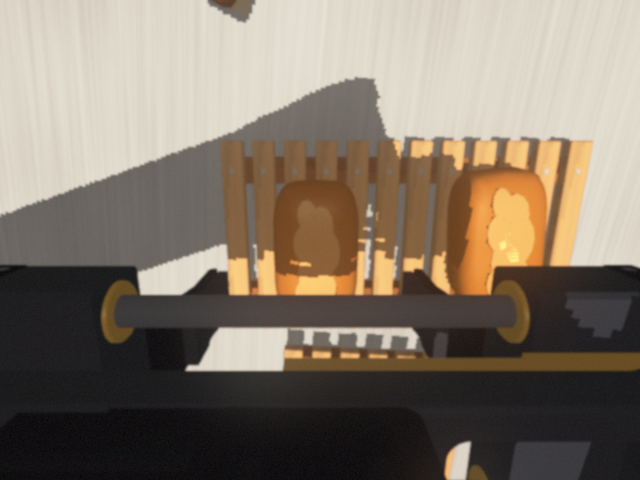

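```bash
python3 -m creep '[{"linear":[0,-0.04,-0.006],"twist":[0.5,0,0],"fingers":-1},{"linear":[0,-0.08,-0.012],"twist":[1,0,0],"fingers":-1},{"linear":[0,-0.12,-0.017],"twist":[2,0,0],"fingers":-1},{"linear":[0,-0.16,-0.023],"twist":[3,0,0],"fingers":-1},{"linear":[0,-0.2,-0.029],"twist":[4,0,0],"fingers":-1},{"linear":[0,-0.24,-0.035],"twist":[5,0,0],"fingers":-1},{"linear":[0,-0.28,-0.04],"twist":[5,0,0],"fingers":-1},{"linear":[0,-0.31,-0.046],"twist":[5,0,0],"fingers":-1}]'
python3 - <<'E'
from h import *
plan([.497,-.086,.14],0)
E
```

```text
time: 12.47
position: [0.4972, -0.0444, 0.1357]
tool_rot: [-0.001, 1.57, -0.0]
ft_force: [0.5, 0.4, -0.1]
grip_width: 1.0
shift mm [ -4.2 -41.6  -0.2] twist [0.  0.1 0. ] | t 12.47 rows>= 1.0 0.0
 cur [ 0.4972 -0.0444  0.1357] w 1.0 F [ 0.5  0.4 -0.1] q [-0.49  0.07  0.55  1.96 -0.04  1.12  0.08]
```

```bash
python3 -m creep '[{"linear":[0,-0.03,0],"twist":[0,0,0],"fingers":-1},{"linear":[0,-0.041,0],"twist":[0,0,0],"fingers":-1},{"linear":[0,-0.041,0],"twist":[0,0,0],"fingers":-1}]'
python3 - <<'E'
from h import *
from bench import nets
held("w10",.045,.08)
print([(np.round(x["centre"],3).tolist(),round(x["conf"],2)) for x in nets.place_of("wrist","roll_round_c")])
plan([.497,-.086,.044],0)
E
```

```text
time: 12.72
position: [0.4974, -0.085, 0.1357]
tool_rot: [0.002, 1.57, -0.003]
ft_force: [-0.0, 1.1, -0.5]
grip_width: 1.001
[447.  16.] 1525 [576.  59.] [20. 31.] 83.0 ztop 0.0649 ymax 0.0709 ymin 0.0486
[506. 241.] 4924 [629. -83.] [46. 75.] 6.5 ztop 0.0704 ymax -0.0439 ymin -0.1226
[315. 249.] 5788 [498. -86.] [60. 60.] 7.9 ztop 0.0737 ymax -0.0556 ymin -0.1161
tcp [ 0.4976 -0.0821  0.1355]
[([0.498, -0.086, 0.052], 0.8), ([0.403, 0.058, 0.02], 0.64)]
shift mm [91.4 -5.7 -0.8] twist [ 0.2 -0.  -0.1] | t 12.82 rows>= 2.2 0.0
 cur [ 0.4978 -0.0804  0.1354] w 0.999 F [-0.2  0.9 -0.1] q [-0.44  0.09  0.58  1.95 -0.05  1.12  0.16]
```

View pics/w10.png

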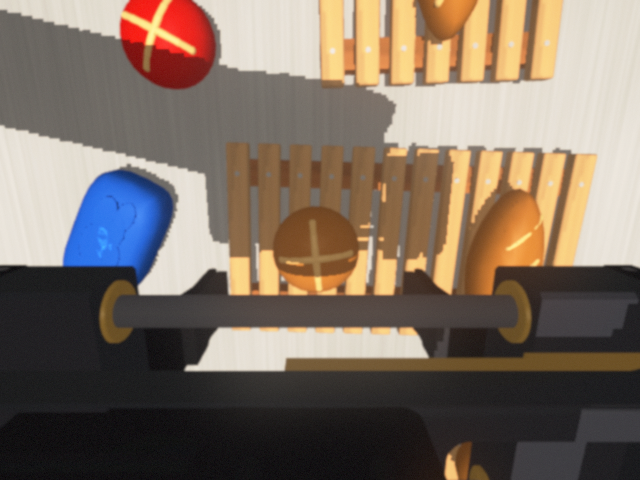

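The brown round roll at (315,249) on board_stick is the one meant. The red look-alike on the bench at (168,38) and the blue one at (118,228) are left alone.

```bash
python3 -m creep '[{"linear":[0.035,-0.003,0],"twist":[0,0,0],"fingers":-1},{"linear":[0.065,-0.003,0],"twist":[0,0,0],"fingers":-1},{"linear":[0.083,-0.003,0],"twist":[0,0,0],"fingers":-1},{"linear":[0.091,-0.003,0],"twist":[0,0,0],"fingers":-1},{"linear":[0.091,-0.003,0],"twist":[0,0,0],"fingers":-1},{"linear":[0.091,-0.003,0],"twist":[0,0,0],"fingers":0.5},{"linear":[0.091,-0.003,0],"twist":[0,0,0],"fingers":0.5},{"linear":[0.091,-0.003,0],"twist":[0,0,0],"fingers":0.5}]' 15
python3 -m creep '[{"linear":[0,0,0],"twist":[0,0,0],"fingers":0.5},{"linear":[0,0,0],"twist":[0,0,0],"fingers":0.5},{"linear":[0,0,0],"twist":[0,0,0],"fingers":0.5},{"linear":[0,0,0],"twist":[0,0,0],"fingers":0.5},{"linear":[0,0,0],"twist":[0,0,0],"fingers":0.5},{"linear":[0,0,0],"twist":[0,0,0],"fingers":0.5}]'
python3 -m creep '[{"linear":[-0.03,0,0],"twist":[0,0,0],"fingers":0.5},{"linear":[-0.065,0,0],"twist":[0,0,0],"fingers":0.5},{"linear":[-0.095,0,0],"twist":[0,0,0],"fingers":0.5},{"linear":[-0.095,0,0],"twist":[0,0,0],"fingers":0.5}]'
python3 - <<'E'
from h import *
p=viewer.camera_params("wrist");im,d=viewer.get_image("wrist");W=cloud(im,d,p);cv2.imwrite("pics/w11.png",im[...,::-1])
for v in (225,240,266,290,340,352): print(v,W[v,316].round(4), W[v,295].round(4))
plan([.519,-.295,.14],4.2)
E
```

```text
time: 13.48
position: [0.499, -0.0842, 0.046]
tool_rot: [-0.003, 1.568, 0.003]
ft_force: [-0.6, 0.4, 0.2]
grip_width: 0.848
time: 13.98
position: [0.4984, -0.0846, 0.0454]
tool_rot: [-0.002, 1.569, 0.003]
ft_force: [-1.7, 1.1, 6.1]
grip_width: 0.698
time: 14.32
position: [0.5015, -0.0853, 0.1453]
tool_rot: [-0.002, 1.561, 0.003]
ft_force: [1.6, 0.1, -0.0]
grip_width: 0.698
225 [ 0.5039 -0.0751  0.0284] [ 0.4873 -0.0751  0.0285]
240 [ 0.5023 -0.0565  0.1484] [ 0.4927 -0.0583  0.1415]
266 [ 0.5021 -0.0631  0.1646] [ 0.4936 -0.0633  0.1639]
290 [ 0.5021 -0.071   0.1704] [ 0.4938 -0.0716  0.169 ]
340 [ 0.5021 -0.0907  0.174 ] [ 0.4937 -0.0921  0.1715]
352 [ 0.5021 -0.0973  0.172 ] [ 0.4936 -0.0982  0.1705]
shift mm [   2.6 -210.2   18.3] twist [-4.   0.4 -0. ] | t 14.37 rows>= 5.1 0.6
 cur [ 0.5    -0.0849  0.1426] w 0.693 F [-0.1 -0.5 -0.8] q [-0.45  0.08  0.59  1.94 -0.05  1.13  0.17]
```

View pics/w11.png

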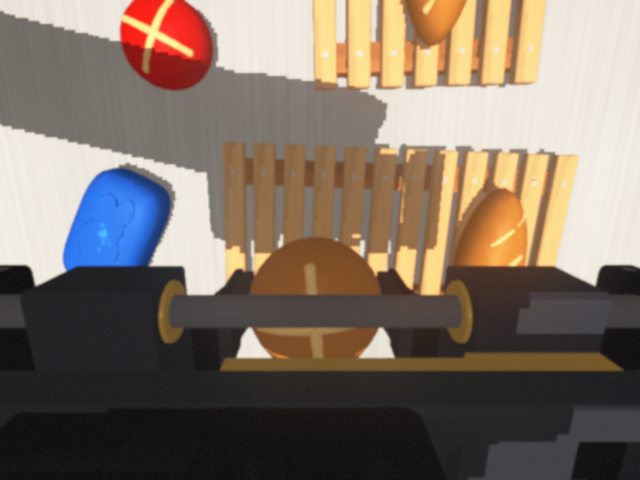

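```bash
python3 -m creep '[{"linear":[0,-0.035,0.003],"twist":[-1,0,0],"fingers":0.5},{"linear":[0,-0.075,0.007],"twist":[-2,0,0],"fingers":0.5},{"linear":[0,-0.115,0.011],"twist":[-3,0,0],"fingers":0.5},{"linear":[0,-0.155,0.015],"twist":[-4,0,0],"fingers":0.5},{"linear":[0,-0.19,0.018],"twist":[-4,0,0],"fingers":0.5},{"linear":[0,-0.21,0.02],"twist":[-4,0,0],"fingers":0.5},{"linear":[0,-0.21,0.02],"twist":[-4,0,0],"fingers":0.5}]'
python3 - <<'E'
from h import *
p=viewer.camera_params("wrist");im,d=viewer.get_image("wrist");W=cloud(im,d,p);cv2.imwrite("pics/w12.png",im[...,::-1])
for v in (240,266,290,340,352): print(v,W[v,316].round(4), W[v,295].round(4))
plan([.519,-.295,.045],4.2)
E
```

```text
time: 14.95
position: [0.5159, -0.3008, 0.1381]
tool_rot: [-0.054, 1.573, 0.048]
ft_force: [-0.2, -0.1, 0.8]
grip_width: 0.698
240 [ 0.5149 -0.272   0.141 ] [ 0.5053 -0.2744  0.1343]
266 [ 0.5153 -0.2789  0.1562] [ 0.5069 -0.279   0.1573]
290 [ 0.5158 -0.2862  0.1634] [ 0.5076 -0.2871  0.1626]
340 [ 0.5172 -0.3065  0.166 ] [ 0.5088 -0.3079  0.1646]
352 [ 0.5175 -0.3119  0.1659] [ 0.509  -0.3142  0.1632]
shift mm [92.9  2.4  3.1] twist [-0.3 -0.2  0.1] | t 15.0 rows>= 2.2 0.1
 cur [ 0.5163 -0.2975  0.1379] w 0.7 F [ 0.7 -0.1 -0.4] q [-0.12  0.33  0.72  1.73 -0.23  1.17  0.73]
```

View pics/w12.png

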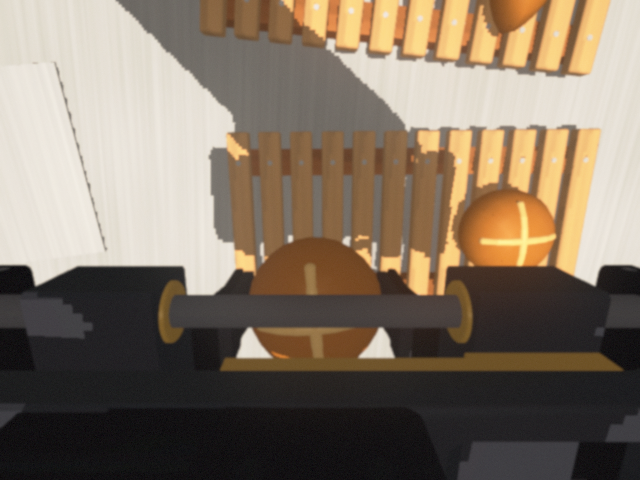

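```bash
python3 -m creep '[{"linear":[0.035,0.002,0.002],"twist":[0,0,0],"fingers":0.5},{"linear":[0.065,0.002,0.002],"twist":[0,0,0],"fingers":0.5},{"linear":[0.082,0.002,0.002],"twist":[0,0,0],"fingers":0.5},{"linear":[0.089,0.002,0.002],"twist":[0,0,0],"fingers":0.5},{"linear":[0.089,0.002,0.002],"twist":[0,0,0],"fingers":0.5},{"linear":[0.089,0.002,0.002],"twist":[0,0,0],"fingers":0.5}]'
python3 - <<'E'
from h import *
plan([.519,-.295,.045],4.2)
p=viewer.camera_params("wrist");im,d=viewer.get_image("wrist");W=cloud(im,d,p)
for v in (266,290,340): print(v,W[v,316].round(4), W[v,295].round(4))
E
```

```text
time: 15.5
position: [0.5204, -0.2917, 0.0507]
tool_rot: [-0.058, 1.57, 0.058]
ft_force: [0.1, -0.5, -0.4]
grip_width: 0.7
shift mm [ 5.7 -3.2 -1.7] twist [ 0. -0. -0.] | t 15.5 rows>= 0.2 0.0
 cur [ 0.5204 -0.2917  0.0507] w 0.7 F [ 0.1 -0.5 -0.4] q [-0.09  0.43  0.67  1.8  -0.31  1.02  0.78]
266 [ 0.5196 -0.2693  0.0705] [ 0.5112 -0.2701  0.0699]
290 [ 0.5202 -0.2775  0.0753] [ 0.512  -0.2781  0.0754]
340 [ 0.5216 -0.2965  0.0801] [ 0.5134 -0.2986  0.0776]
```

```bash
python3 -m creep '[{"linear":[0.003,-0.002,-0.001],"twist":[0,0,0],"fingers":0.5},{"linear":[0.005,-0.002,-0.001],"twist":[0,0,0],"fingers":0.5},{"linear":[0.005,-0.002,-0.001],"twist":[0,0,0],"fingers":0.5}]'
python3 - <<'E'
from h import *
plan([.519,-.295,.045],4.2)
p=viewer.camera_params("wrist");im,d=viewer.get_image("wrist");W=cloud(im,d,p)
for v in (266,290,340): print(v,W[v,316].round(4), W[v,295].round(4))
E
```

```text
time: 15.8
position: [0.5195, -0.2948, 0.046]
tool_rot: [-0.057, 1.569, 0.057]
ft_force: [-0.4, -0.3, 0.2]
grip_width: 0.695
shift mm [ 1.  -0.2 -0.5] twist [-0.   0.1  0. ] | t 15.8 rows>= 0.0 0.0
 cur [ 0.5195 -0.2948  0.046 ] w 0.695 F [-0.4 -0.3  0.2] q [-0.08  0.43  0.67  1.81 -0.31  1.01  0.79]
266 [ 0.5187 -0.2727  0.0649] [ 0.5103 -0.2737  0.0638]
290 [ 0.5193 -0.2806  0.0708] [ 0.5111 -0.2813  0.0704]
340 [ 0.5207 -0.3     0.0748] [ 0.5124 -0.3021  0.0722]
```

```bash
python3 -m creep '[{"linear":[0.001,0,0],"twist":[0,0,0],"fingers":0.5},{"linear":[0.0015,0,0],"twist":[0,0,0],"fingers":-1},{"linear":[0.0015,0,0],"twist":[0,0,0],"fingers":-1},{"linear":[0.0015,0,0],"twist":[0,0,0],"fingers":-1},{"linear":[0.0015,0,0],"twist":[0,0,0],"fingers":-1},{"linear":[-0.02,0,0],"twist":[0,0,0],"fingers":-1},{"linear":[-0.06,0,0],"twist":[0,0,0],"fingers":-1},{"linear":[-0.09,0,0],"twist":[0,0,0],"fingers":-1}]'
python3 - <<'E'
from h import *
im,d=viewer.get_image("wrist");cv2.imwrite("pics/w13.png",im[...,::-1])
plan([.579,.103,.14],1.7)
E
```

```text
time: 16.52
position: [0.519, -0.2946, 0.1368]
tool_rot: [-0.057, 1.571, 0.057]
ft_force: [0.9, -0.7, 0.8]
grip_width: 0.993
shift mm [  2.5 394.7  85.2] twist [2.4 0.5 0.2] | t 16.57 rows>= 9.7 0.3
 cur [ 0.5224 -0.2969  0.1434] w 0.992 F [ 1.9 -2.7  3.2] q [-0.13  0.32  0.72  1.72 -0.23  1.17  0.73]
```

View pics/w13.png

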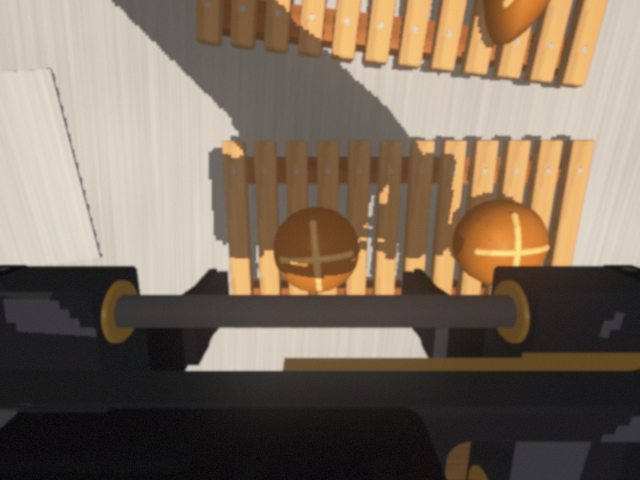

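The round roll sits on board_round. Now back to the stick on the spare board.

```bash
python3 -m creep '[{"linear":[0,0.035,0.008],"twist":[0,0,0],"fingers":-1},{"linear":[0,0.075,0.017],"twist":[0,0,0],"fingers":-1},{"linear":[0,0.115,0.026],"twist":[0,0,0],"fingers":-1},{"linear":[0,0.155,0.034],"twist":[1,0,0],"fingers":-1},{"linear":[0,0.195,0.043],"twist":[1,0,0],"fingers":-1},{"linear":[0,0.235,0.052],"twist":[2,0,0],"fingers":-1},{"linear":[0,0.275,0.061],"twist":[2.4,0,0],"fingers":-1},{"linear":[0,0.31,0.069],"twist":[2.4,0,0],"fingers":-1}]'
python3 - <<'E'
from h import *
plan([.579,.103,.14],1.7)
E
```

```text
time: 17.23
position: [0.5656, 0.023, 0.1355]
tool_rot: [-0.024, 1.57, 0.026]
ft_force: [1.3, -0.6, 0.5]
grip_width: 1.0
shift mm [-4.4 79.5 16. ] twist [ 0.2  0.  -0.1] | t 17.23 rows>= 1.9 0.0
 cur [0.5656 0.023  0.1355] w 1.0 F [ 1.3 -0.6  0.5] q [-0.58  0.23  0.57  1.81 -0.14  1.14  0.06]
```

```bash
python3 -m creep '[{"linear":[0,0.04,0.008],"twist":[0,0,0],"fingers":-1},{"linear":[0,0.07,0.013],"twist":[0,0,0],"fingers":-1},{"linear":[0,0.08,0.015],"twist":[0,0,0],"fingers":-1},{"linear":[0,0.08,0.015],"twist":[0,0,0],"fingers":-1}]'
python3 - <<'E'
from h import *
from bench import nets
held("w14",.045,.08)
print([(np.round(x["centre"],3).tolist(),round(x["conf"],2)) for x in nets.place_of("wrist","roll_stick_c")])
plan([.579,.103,.044],1.7)
E
```

```text
time: 17.57
position: [0.5779, 0.1046, 0.135]
tool_rot: [-0.029, 1.571, 0.03]
ft_force: [1.0, -1.1, 0.1]
grip_width: 1.001
[225.  32.] 6303 [520. 238.] [59. 36.] 6.7 ztop 0.0696 ymax 0.2589 ymin 0.2191
[436.  19.] 3721 [645. 249.] [23. 58.] 86.4 ztop 0.0673 ymax 0.2621 ymin 0.2381
[315. 238.] 6443 [578. 116.] [45. 87.] 1.7 ztop 0.0713 ymax 0.1598 ymin 0.0725
tcp [0.5779 0.1011 0.1351]
[([0.581, 0.104, 0.048], 0.94)]
shift mm [91.3  4.4  1.2] twist [ 0.  -0.   0.1] | t 17.67 rows>= 2.2 0.0
 cur [0.578  0.0987 0.1353] w 0.999 F [ 1.2 -0.7 -0.2] q [-0.66  0.27  0.52  1.75 -0.15  1.15 -0.06]
```

View pics/w14.png

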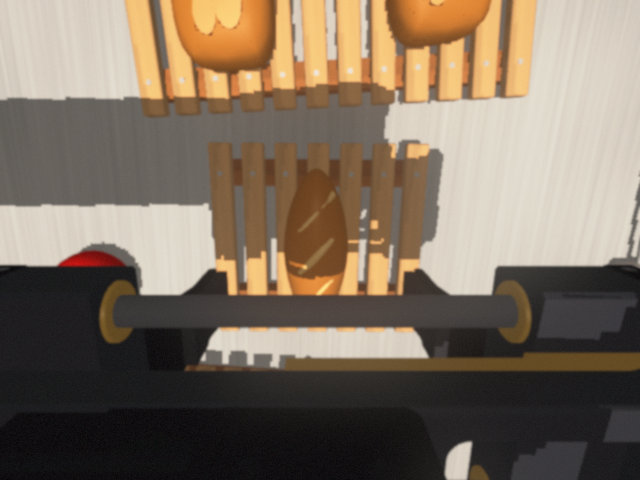

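```bash
python3 -m creep '[{"linear":[0.035,0.001,0],"twist":[0,0,0],"fingers":-1},{"linear":[0.065,0.001,0],"twist":[0,0,0],"fingers":-1},{"linear":[0.083,0.001,0],"twist":[0,0,0],"fingers":-1},{"linear":[0.09,0.001,0],"twist":[0,0,0],"fingers":-1},{"linear":[0.09,0.001,0],"twist":[0,0,0],"fingers":-1},{"linear":[0.09,0.001,0],"twist":[0,0,0],"fingers":0.6},{"linear":[0.09,0.001,0],"twist":[0,0,0],"fingers":0.6},{"linear":[0.09,0.001,0],"twist":[0,0,0],"fingers":0.6}]' 15
python3 -m creep '[{"linear":[0,0,0],"twist":[0,0,0],"fingers":0.6},{"linear":[0,0,0],"twist":[0,0,0],"fingers":0.6},{"linear":[0,0,0],"twist":[0,0,0],"fingers":0.6},{"linear":[0,0,0],"twist":[0,0,0],"fingers":0.6},{"linear":[0,0,0],"twist":[0,0,0],"fingers":0.6},{"linear":[0,0,0],"twist":[0,0,0],"fingers":0.6},{"linear":[0,0,0],"twist":[0,0,0],"fingers":0.6},{"linear":[0,0,0],"twist":[0,0,0],"fingers":0.6}]'
python3 -m creep '[{"linear":[-0.03,0,0],"twist":[0,0,0],"fingers":0.6},{"linear":[-0.065,0,0],"twist":[0,0,0],"fingers":0.6},{"linear":[-0.095,0,0],"twist":[0,0,0],"fingers":0.6},{"linear":[-0.095,0,0],"twist":[0,0,0],"fingers":0.6}]'
python3 - <<'E'
from h import *
p=viewer.camera_params("wrist");im,d=viewer.get_image("wrist");W=cloud(im,d,p);cv2.imwrite("pics/w15.png",im[...,::-1])
for v in (182,190,205,225,240,266,290,340,352): print(v,W[v,316].round(4), W[v,295].round(4))
plan([.499,-.089,.14],-2.1)
E
```

```text
time: 18.33
position: [0.5794, 0.1009, 0.0473]
tool_rot: [-0.023, 1.568, 0.025]
ft_force: [-0.3, -0.1, -0.8]
grip_width: 0.854
time: 19.0
position: [0.5781, 0.1013, 0.0457]
tool_rot: [-0.024, 1.571, 0.025]
ft_force: [-0.7, 0.1, 1.6]
grip_width: 0.503
time: 19.33
position: [0.5821, 0.1015, 0.1469]
tool_rot: [-0.022, 1.56, 0.026]
ft_force: [1.9, -0.2, 0.5]
grip_width: 0.504
182 [0.5811 0.1564 0.1591] [0.5658 0.1428 0.0021]
190 [0.5811 0.1535 0.1613] [0.5727 0.1528 0.157 ]
205 [0.5812 0.1482 0.1653] [0.573  0.1475 0.1623]
225 [0.5814 0.1409 0.1681] [0.5733 0.1402 0.1662]
240 [0.5816 0.1353 0.1695] [0.5734 0.1344 0.1671]
266 [0.5819 0.1248 0.1697] [0.5738 0.1248 0.1703]
290 [0.5822 0.1156 0.1717] [0.5739 0.1149 0.1706]
340 [0.5829 0.0936 0.1713] [0.5743 0.0928 0.1703]
352 [0.5831 0.0885 0.172 ] [0.5744 0.0876 0.1709]
shift mm [   3.1 -187.8  -87.4] twist [ 3.9  0.4 -0.1] | t 19.38 rows>= 5.0 0.5
 cur [0.5805 0.1014 0.1441] w 0.505 F [ 0.7 -0.1 -1. ] q [-0.67  0.27  0.53  1.74 -0.15  1.16 -0.07]
```

View pics/w15.png

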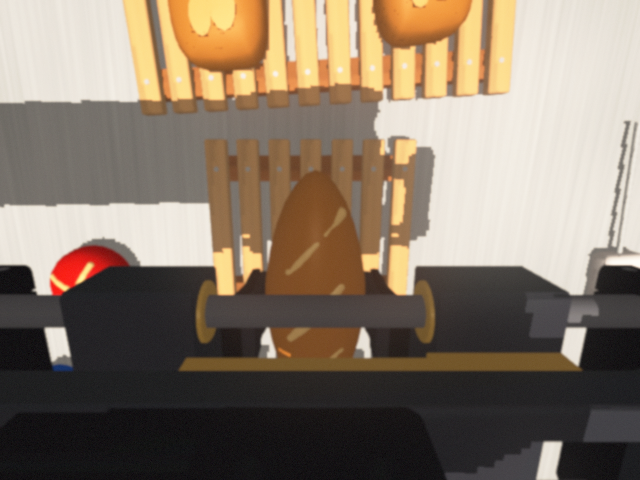

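```bash
python3 -m creep '[{"linear":[0,-0.03,-0.014],"twist":[0.5,0,0],"fingers":0.6},{"linear":[0,-0.065,-0.03],"twist":[1,0,0],"fingers":0.6},{"linear":[0,-0.1,-0.046],"twist":[2,0,0],"fingers":0.6},{"linear":[0,-0.135,-0.062],"twist":[3,0,0],"fingers":0.6},{"linear":[0,-0.165,-0.076],"twist":[3.8,0,0],"fingers":0.6},{"linear":[0,-0.188,-0.086],"twist":[3.8,0,0],"fingers":0.6},{"linear":[0,-0.188,-0.086],"twist":[3.8,0,0],"fingers":0.6}]'
python3 - <<'E'
from h import *
p=viewer.camera_params("wrist");im,d=viewer.get_image("wrist");W=cloud(im,d,p);cv2.imwrite("pics/w16.png",im[...,::-1])
for v in (182,190,240,266,290,340,352): print(v,W[v,316].round(4), W[v,295].round(4))
plan([.499,-.090,.045],-2.1)
E
```

```text
time: 19.97
position: [0.4945, -0.0956, 0.1393]
tool_rot: [0.033, 1.573, -0.036]
ft_force: [-0.1, -0.1, -0.9]
grip_width: 0.504
182 [ 0.4978 -0.0406  0.1521] [ 0.4815 -0.0509  0.0283]
190 [ 0.4976 -0.0435  0.1548] [ 0.489  -0.0438  0.1486]
240 [ 0.4968 -0.0619  0.1614] [ 0.4886 -0.0621  0.1595]
266 [ 0.4964 -0.0718  0.1632] [ 0.4882 -0.0719  0.1621]
290 [ 0.496  -0.0817  0.1635] [ 0.4877 -0.0813  0.1635]
340 [ 0.4951 -0.1033  0.1641] [ 0.4864 -0.1037  0.1627]
352 [ 0.4949 -0.1084  0.1647] [ 0.4861 -0.1094  0.1626]
shift mm [94.4  2.6  3.2] twist [-0.3 -0.1  0. ] | t 20.02 rows>= 2.3 0.0
 cur [ 0.4959 -0.0924  0.1394] w 0.504 F [-0.3  0.4 -0.3] q [-0.5   0.09  0.67  1.95 -0.06  1.13  0.15]
```

View pics/w16.png

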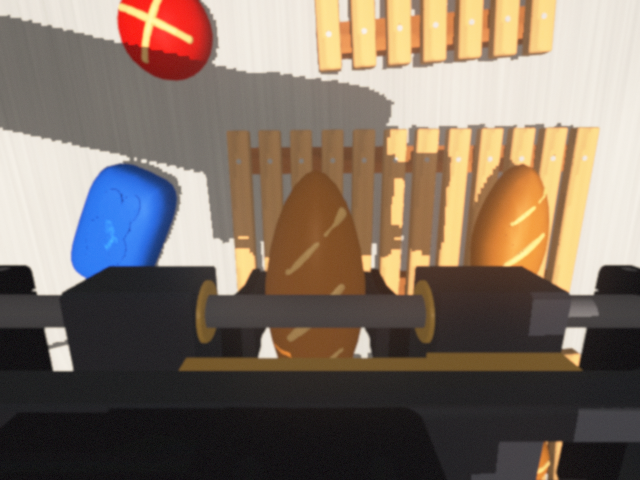

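Top 0.164 must come to about 0.071, so 93 mm down.

```bash
python3 -m creep '[{"linear":[0.035,0.001,0.002],"twist":[0,0,0],"fingers":0.6},{"linear":[0.065,0.001,0.002],"twist":[0,0,0],"fingers":0.6},{"linear":[0.082,0.001,0.002],"twist":[0,0,0],"fingers":0.6},{"linear":[0.089,0.001,0.002],"twist":[0,0,0],"fingers":0.6},{"linear":[0.089,0.001,0.002],"twist":[0,0,0],"fingers":0.6},{"linear":[0.089,0.001,0.002],"twist":[0,0,0],"fingers":0.6}]'
python3 - <<'E'
from h import *
plan([.499,-.09,.045],-2.1)
p=viewer.camera_params("wrist");im,d=viewer.get_image("wrist");W=cloud(im,d,p)
for v in (182,240,266,290,340): print(v,W[v,316].round(4), W[v,295].round(4))
E
```

```text
time: 20.52
position: [0.5002, -0.088, 0.0515]
tool_rot: [0.027, 1.571, -0.027]
ft_force: [0.4, 0.2, -0.7]
grip_width: 0.504
shift mm [ 6.5 -2.  -1.1] twist [ 0.1 -0.   0. ] | t 20.52 rows>= 0.2 0.0
 cur [ 0.5002 -0.088   0.0515] w 0.504 F [ 0.4  0.2 -0.7] q [-0.47  0.22  0.65  2.02 -0.16  0.95  0.23]
182 [ 0.503  -0.033   0.0637] [ 0.4925 -0.0357  0.0291]
240 [ 0.5022 -0.0543  0.0737] [ 0.494  -0.0544  0.0721]
266 [ 0.5019 -0.0642  0.0755] [ 0.4937 -0.0642  0.0746]
290 [ 0.5016 -0.074   0.076 ] [ 0.4932 -0.0744  0.0743]
340 [ 0.5008 -0.0959  0.0759] [ 0.4922 -0.096   0.0753]
```

```bash
python3 -m creep '[{"linear":[0.003,-0.001,-0.001],"twist":[0,0,0],"fingers":0.6},{"linear":[0.005,-0.001,-0.001],"twist":[0,0,0],"fingers":0.6},{"linear":[0.005,-0.001,-0.001],"twist":[0,0,0],"fingers":0.6}]'
python3 - <<'E'
from h import *
plan([.499,-.09,.045],-2.1)
p=viewer.camera_params("wrist");im,d=viewer.get_image("wrist");W=cloud(im,d,p)
for v in (182,240,266,290,340): print(v,W[v,316].round(4), W[v,295].round(4))
E
```

```text
time: 20.82
position: [0.4992, -0.0894, 0.0469]
tool_rot: [0.028, 1.57, -0.027]
ft_force: [0.1, 1.2, -1.0]
grip_width: 0.505
shift mm [ 1.9 -0.6 -0.2] twist [ 0.1  0.1 -0. ] | t 20.82 rows>= 0.0 0.0
 cur [ 0.4992 -0.0894  0.0469] w 0.505 F [ 0.1  1.2 -1. ] q [-0.46  0.23  0.65  2.02 -0.17  0.94  0.24]
182 [ 0.5019 -0.0345  0.0588] [ 0.4918 -0.0368  0.0286]
240 [ 0.5012 -0.0556  0.0697] [ 0.493  -0.0557  0.0681]
266 [ 0.5008 -0.0657  0.0709] [ 0.4926 -0.0656  0.0702]
290 [ 0.5005 -0.0752  0.072 ] [ 0.4923 -0.0749  0.072 ]
340 [ 0.4997 -0.0971  0.0716] [ 0.4911 -0.0975  0.0705]
```

```bash
python3 -m creep '[{"linear":[0.001,0,0],"twist":[0,0,0],"fingers":0.6},{"linear":[0.0015,0,0],"twist":[0,0,0],"fingers":0.6},{"linear":[0.0015,0,0],"twist":[0,0,0],"fingers":-1},{"linear":[0.0015,0,0],"twist":[0,0,0],"fingers":-1},{"linear":[0.0015,0,0],"twist":[0,0,0],"fingers":-1},{"linear":[0.0015,0,0],"twist":[0,0,0],"fingers":-1},{"linear":[-0.02,0,0],"twist":[0,0,0],"fingers":-1},{"linear":[-0.06,0,0],"twist":[0,0,0],"fingers":-1}]'
python3 -m creep '[{"linear":[-0.04,0,0],"twist":[0,0,0],"fingers":-1},{"linear":[-0.07,0.04,0],"twist":[0,0,0],"fingers":-1},{"linear":[-0.1,0.08,0],"twist":[0,0,0],"fingers":-1},{"linear":[-0.12,0.12,0],"twist":[0,0,0],"fingers":-1},{"linear":[-0.12,0.16,0],"twist":[0,0,0],"fingers":-1},{"linear":[-0.12,0.19,0],"twist":[0,0,0],"fingers":-1},{"linear":[-0.12,0.19,0],"twist":[0,0,0],"fingers":-1}]'
python3 - <<'E'
from h import *
for n in("top","side"):
    p=viewer.camera_params(n);im,d=viewer.get_image(n);cv2.imwrite(f"pics/{n}9.png",im[...,::-1]);W=cloud(im,d,p)
    hsv=cv2.cvtColor(im,cv2.COLOR_RGB2HSV);z=W[...,2]
    br=((hsv[...,0]<22)&(hsv[...,1]>80)&(z>.037)&(z<.09)&(W[...,0]>.4)&(W[...,0]<.75)&(abs(W[...,1])<.4)).astype(np.uint8)
    c,lab,st,ce=cv2.connectedComponentsWithStats(br)
    for i in range(1,c):
        if st[i,4]<100: continue
        m=lab==i; r=cv2.minAreaRect((W[m][:,:2]*1000).astype(np.float32)); print(n,ce[i].round(),np.round(r[0]),np.round(r[1]),round(r[2],1),np.percentile(z[m],97).round(4))
E
```

```text
time: 21.53
position: [0.4952, -0.0891, 0.1033]
tool_rot: [0.027, 1.58, -0.029]
ft_force: [1.3, 1.2, 0.3]
grip_width: 0.874
time: 22.12
position: [0.5051, 0.1102, 0.2274]
tool_rot: [0.022, 1.569, -0.015]
ft_force: [-0.4, 0.6, 0.1]
grip_width: 0.998
top [389. 171.] [ 647. -279.] [58. 58.] 83.3 0.0734
top [318. 181.] [630. -98.] [108.  41.] 86.2 0.0725
top [399. 220.] [ 518. -294.] [59. 60.] 86.4 0.074
top [316. 232.] [498. -85.] [110.  45.] 81.7 0.0716
top [261. 272.] [410.  58.] [20. 47.] 2.7 0.0454
side [256. 155.] [637. 284.] [61. 97.] 9.9 0.0705
side [221. 178.] [511. 264.] [60. 96.] 7.0 0.0703
side [367. 223.] [ 626. -102.] [ 42. 104.] 7.0 0.0705
side [321. 249.] [492. -88.] [ 43. 107.] 4.2 0.0707
side [439. 257.] [ 642. -284.] [55. 59.] 72.9 0.0731
side [406. 293.] [ 512. -299.] [56. 59.] 42.1 0.0732
```

View pics/top9.png

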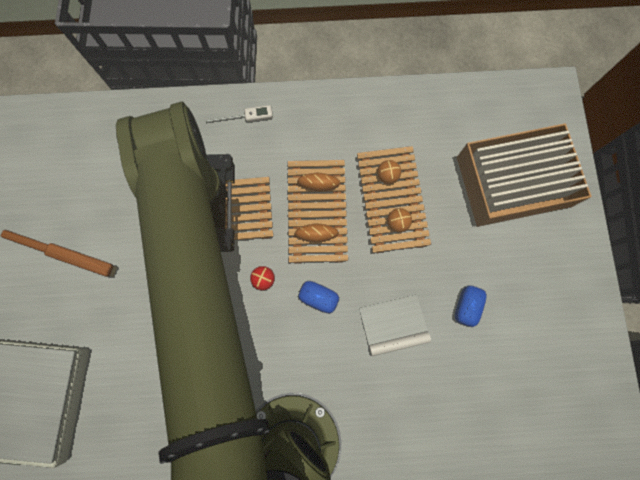

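View pics/side9.png

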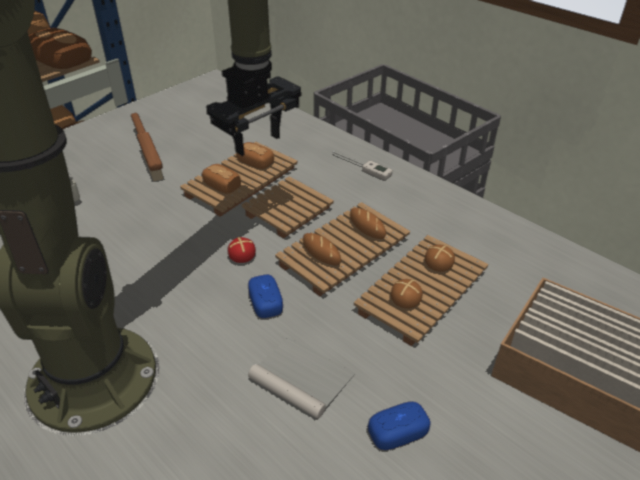

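Both views show all six rolls paired, upright and on their boards, the spare board empty, and the back row where it was. The top view hides board_flat behind the arm, but the side view shows it at (221,178) and (256,155). Handing in.

Run:
```python
from bench import job
print(job.close_job())
```

```text
the job is handed in; nothing more can be done
None
```

The job is done and handed in: every front-row roll now lies at the front place of its own kind's board. I parked the stick on the short board, moved the flat and then the round roll to their boards, and brought the stick to its own. It took about 22 s of the 90 s.

**Last checks:** The side view shows all three pairs matched, upright and within a few mm of their front places, and the spare board empty. The top view agrees, apart from board_flat, which the arm hid, so the final place of the flat roll rests on the side and wrist views. The back row is within about 4 mm of where it was first measured, which is within the scatter between my readings. The look-alikes were not touched.

**What disagreed or was less certain:**
- **First stick grasp:** I began lifting before the fingers had fully closed, so they gripped the roll about 7 mm lower than planned. I corrected the set-down height for that.
- **Stick angle:** I set it down at the board's angle, but the final pictures read it about 6 to 8° apart from each other. It is across the board either way.
- **TCP readings:** they scattered by about 3 mm, so I took the final set-down heights from the wrist camera's depth.

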